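Slide a ceramic substrate off its loading ledge and seat it in the test fixture

ROBOT

A 6-joint arm with a two-finger parallel gripper is mounted at the origin on the work surface. World frame = base frame: x ahead of the robot, y to its left, z up, the work surface at z = 0. Lengths are in m, angles in rad, forces in N, time in s.
With the tool pointing down it reaches from about 0.425 to 0.95 m from the base axis. Payload 3.5 kg.
Tool frame: the origin (TCP) lies at the very end of the fingers, on their centre line; the grasp point (between the pads) lies behind it (r.grip_point_offset is the z of the grasp point in the tool frame, in m); z points along the fingers, y is the direction in which the jaws open and shut (so a half turn about z gives the same grasp; the last joint's range is limited). The gripper opens to 85 mm and grips with 20 to 120 N. Pads are 22 mm wide; open, the fingers measure 114 mm over their backs; the gripper's body (76 mm by 85 mm) begins 54 mm behind the grasp point. The pads swing forward as they close: fully open they stand 13 mm farther back than shut.
Start: joints at [-1.353, 0.286, 1.577, -0, 1.279, -0.15], TCP at [0.243, -0.63, 0.204] pointing down, gripper open.
Joint ranges: [-2.77, 2.77], [-0.9, 2.22], [0.21, 2.48], [-1.53, 4.67], [0.24, 2.81], [-2.84, 2.84]. Speed limits (rad/s): [2.79, 2.79, 3.14, 3.14, 3.14, 3.14].

INTERFACE

Orientations are given as a unit quaternion [x, y, z, w].
In Python, from bench import telemetry, vision, r, nets gives the robot as it stands.
- The arm moves only by the tool jog_arm, never from a script. Its argument "deltas" is a list that holds one entry, the list of rows, each a list of 5 numbers: the opening, from 0 (shut) to 1 (fully open), then the shift along the tool's x, y, z in m, then the turn about the tool's z in rad. A call has 1 to 5 rows; each row shifts and turns the commanded pose from where the row before left it, along the tool's axes as they then stand; what a row does not reach is not made up. A row lasts 1/10 s, in which the tool goes at most 50 mm and 8.59 degrees, less where a joint would pass 70% of its speed; a pose out of reach is approached as far as the arm can. A call is refused whole if a number of a shift passes 0.05 or a number of a turn 0.15, either way. A call with a gripper value outside its range is refused whole. The fingers move at their own pace and stop on an object; "squeeze" is the grip in N (left out, the last holds). Time passes only in rows, so rows that do not move let the fingers close. It gives the time, the measured TCP pose, the force and the opening at its end, in the units of the state.
- telemetry.read_state(): the state, without advancing time (a new reading comes with each control period).
- vision.camera(name): name is "scene" or "top"; returns a dict with "image" (480x640x3 uint8, blue, green, red), "vertical_fov" (degrees; the focal length in pixels is half the picture's height over the tangent of half this angle, whatever the lens; pixels are square), "cx", "cy" (the principal point, pixels), "extrinsics" (4x4, takes a point from camera to world coordinates). Camera axes: x right, y up, looking along -z (the intrinsics and any distortion apply to the point x, -y, -z); pixel columns grow to the right and rows downward; lengths in m; the calibration is good to about 2 mm. A picture is of the moment at which its call begins. There is no depth.
- r.close_job(): hands the job in, once; it reports no verdict.
Trained networks look in the newest picture that a camera, given by its name, has taken for a name from the list of things; names that differ only in an ending like _2 or _b are one class to them, and where a whole thing is asked for, a point or a joint stands for the part that bears it (a point fixed in the world has none). Each returns a list of dicts, best first, with "conf" (0 to 1); they miss things now and then, are a little off and sometimes report something else, mostly with a low value. They report only what shows in the picture. A call takes as long as a camera call.
- nets.masks_of(name, camera): "mask" (480x640 bool, what is visible of it) and "xy" ([column, row] in pixels, amid what is visible of it).
- nets.landmark_of(name, camera): "xy" ([column, row] in pixels: a listed point, or the origin of a listed thing).
The state is a dict: "time_s": time; "joint_positions": joint angles; "joint_vel": joint speeds; "tau": joint torques, N m; "eef_pos": TCP position; "ee_rot": TCP orientation; "ft_force": force on the tool from outside, world axes, zero at the start; "torque": the same for the moment, N m; "finger_gap": finger opening in m.
Only numpy, scipy, OpenCV 4.12 (cv2) and the standard library are available. Lean on these libraries where they do the work, as an engineer would, in place of code of your own. Each camera call takes 0.05 s, during which the arm holds its last target.

TASK

The thin white ceramic plate lies sunk between the guide rails of the raised loading ledge, where it cannot be gripped: pressing lightly (it is brittle), slide it flat along the ledge to the open end until about a third of its length overhangs. Then grip the overhanging part by its two side edges, lift it off and lay it flat on the narrow bed of the test fixture, lengthwise and centred across the bed, with its end up against the steel end stop, and let go. Do not drop it and leave the screwdriver and the tape roll where they are.

Things in the scene. Friction and masses are not known exactly. Their poses are not given: they have to be found in the camera images.
- plate_mid (a point): centre (half-way up) of the thin white alumina ceramic plate, 120 x 60 x 3 mm, about 80 g (mass and friction vary); x along its length, y across, z up. It starts flat on the deck between the rails, its far end 1 to 10 mm from the back stop. Brittle: touch it slowly (5 mm/s); over 50 N onto the ledge or the fixture, even for an instant, breaks it; a fingertip pressing 8 to 18 N drags it easily
- ledge: fixed raised loading ledge, 200 mm long (x), 92 mm wide (y); on levelling feet, deck top 53 to 60 mm above the bench; origin under its centre, 60 mm below the deck top. x points along the channel from the open end (-100 mm) to the back stop (face at +90 mm, 12 mm tall above the deck). Two rails, 12 mm wide, 6 mm tall above the deck, run along it, 68 mm apart (4 mm play each side of the plate)
- ledge_lip (a point): middle of the deck's open-end edge, on the deck's top face; x axis points inward along the channel, z up. Beyond it, on the -x side, is free space down to the bench
- fixture: fixed test fixture: flat base 160 x 110 x 8 mm, on it a narrow bed 120 mm long (x), 40 mm wide (y), its flat top 45 mm above the bench, so that fingers can straddle it while they hold the plate; at its +x end a steel end stop 10 mm thick and 50 mm wide rises 12 mm above the bed, its face at x = +60 mm. The -x end is open. Origin under its centre on the bench
- seat (a point): where the plate's centre is when it lies on the bed, centred and against the end stop: 46.5 mm above the fixture's origin; x axis along the bed towards the stop, y across the bed, z up
- screwdriver: loose screwdriver, 170 mm long, lying on the bench between ledge and fixture; a bystander
- tape_roll: loose roll of amber tape, 68 mm across and 18 mm tall, lying flat on the bench; a bystander

How it is judged:
By the outcome, as a careful person would: the job done as asked, in the order asked, and still so for the second after the job is handed in, with the robot touching nothing.
It also fails if it takes over 64 s, if anything falls off the work surface, if the arm or the gripper's body presses on something with over 40 N, if the wrist force passes 120 N, or if a joint passes its speed limit or range.

## Working session

There is one attempt and no reset: what is moved stays moved. The work goes in short steps, Python scripts to look and compute and a tool call to move; the robot and the scene stay as the last step left them, time stands still between calls to the robot, and variables do not carry over. Pictures are saved under pics/ and viewed, and the job is handed in when it is done.

Besides the shell and the picture viewer there is one more tool, called after "Emit:" as name(argument=value, ...) on one line, values as JSON. jog_arm: Moves the arm, as the interface text tells. Its arguments: {"type":"object","properties":{"deltas":{"type":"array"},"squeeze":{"type":"number"}},"required":["deltas"]}

```bash
ls; mkdir -p pics
cat > look.py <<'E'
import cv2, numpy as np, sys
from bench import telemetry, vision, r, nets
tag=sys.argv[1]
for c in ("scene","top"):
    d=vision.camera(c); cv2.imwrite(f"pics/{c}_{tag}.png", d["image"])
    print(c,d["vertical_fov"],d["cx"],d["cy"],{k:v for k,v in d.items() if k not in("image","extrinsics")}, np.round(d["extrinsics"],4).tolist())
    for n in ("plate_mid","ledge","ledge_lip","fixture","seat","screwdriver","tape_roll"):
        print(n,[(np.round(o["xy"],1).tolist(),round(o["conf"],2)) for o in nets.landmark_of(n,c)][:3])
s=telemetry.read_state()
print({k:np.round(v,4).tolist() for k,v in s.items()}, r.grip_point_offset)
E
python3 look.py a
```

```text
pics
scene 42.92632919147542 309.3207427799919 239.22000114854683 {'vertical_fov': 42.92632919147542, 'cx': 309.3207427799919, 'cy': 239.22000114854683} [[0.2206, -0.6408, 0.7354, 1.3515], [0.9751, 0.1276, -0.1813, -0.2], [0.0223, 0.7571, 0.653, 0.7181], [0.0, 0.0, 0.0, 1.0]]
plate_mid [([199.3, 235.7], 0.64)]
ledge [([200.3, 254.3], 0.86)]
ledge_lip [([182.3, 194.8], 0.84), ([305.4, 244.6], 0.68)]
fixture [([417.4, 249.6], 0.93)]
seat []
screwdriver [([309.1, 245.3], 0.91)]
tape_roll [([320.2, 303.5], 0.61)]
top 56.07873778308441 317.3393602764944 235.66517992328298 {'vertical_fov': 56.07873778308441, 'cx': 317.3393602764944, 'cy': 235.66517992328298} [[0.0212, 0.987, -0.1594, 0.4903], [-0.9996, 0.024, 0.0157, -0.02], [0.0193, 0.159, 0.9871, 0.7181], [0.0, 0.0, 0.0, 1.0]]
plate_mid [([425.6, 261.8], 0.65)]
ledge [([415.9, 279.5], 0.58)]
ledge_lip [([432.4, 348.7], 0.77)]
fixture [([181.3, 236.6], 0.63)]
seat [([173.0, 233.4], 0.62)]
screwdriver [([304.9, 261.3], 0.72)]
tape_roll [([310.1, 175.4], 0.56)]
{'time_s': 0.8, 'joint_positions': [-1.353, 0.2863, 1.5767, 0.0, 1.2786, -0.15], 'joint_vel': [-0.001, 0.0014, -0.0006, -0.0014, 0.0001, -0.0009], 'tau': [-0.0006, -40.5915, -29.2922, -0.0002, 0.0005, -0.0], 'eef_pos': [0.2427, -0.6299, 0.204], 'ee_rot': [0.9831, 0.1829, 0.0, 0.0], 'ft_force': [0.7076, 0.9464, 0.1823], 'torque': [0.0291, -0.0117, -0.0503], 'finger_gap': 0.0852} -0.0187
```

View pictures.

View pics/scene_a.png

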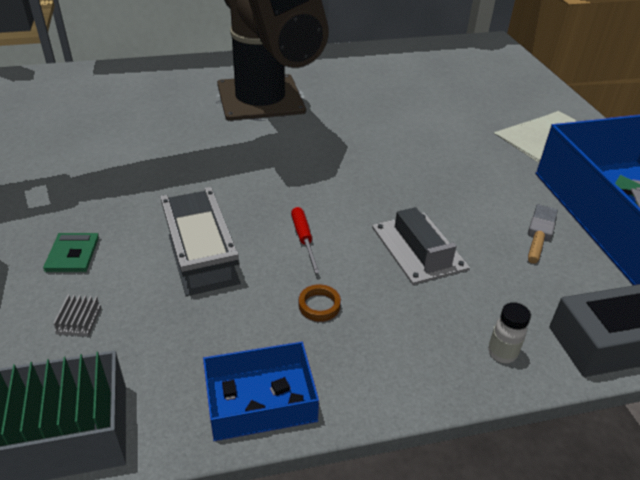

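View pics/top_a.png

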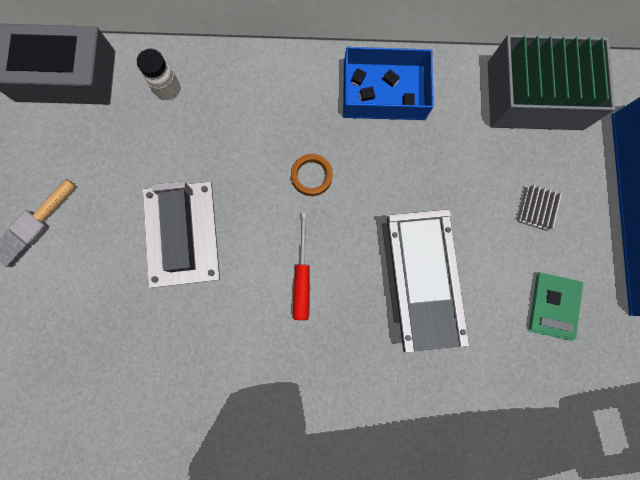

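Run:
```python
import cv2,numpy as np
a=cv2.imread("pics/top_a.png"); s=cv2.imread("pics/scene_a.png")
def crop(im,x0,y0,w,h,k,n):
    c=cv2.resize(im[y0:y0+h,x0:x0+w],None,fx=k,fy=k,interpolation=cv2.INTER_CUBIC)
    for i in range(0,w,10): cv2.putText(c,str(x0+i),(i*k,8),0,.3,(0,0,255),1); c[:, i*k]=c[:, i*k]//2+np.array([0,0,90],np.uint8)
    for i in range(0,h,10): cv2.putText(c,str(y0+i),(0,i*k+4),0,.3,(0,0,255),1); c[i*k]=c[i*k]//2+np.array([0,0,90],np.uint8)
    cv2.imwrite(f"pics/{n}.png",c)
crop(a,375,205,105,150,4,"c_top_ledge")
crop(a,135,170,95,120,5,"c_top_fix")
crop(s,150,180,100,120,5,"c_sc_ledge")
crop(s,365,195,110,95,6,"c_sc_fix")
```

```text
(no output)
```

View pics/c_top_ledge.png

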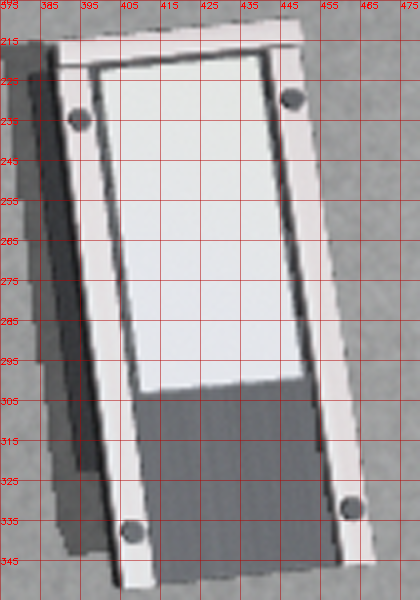

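View pics/c_top_fix.png

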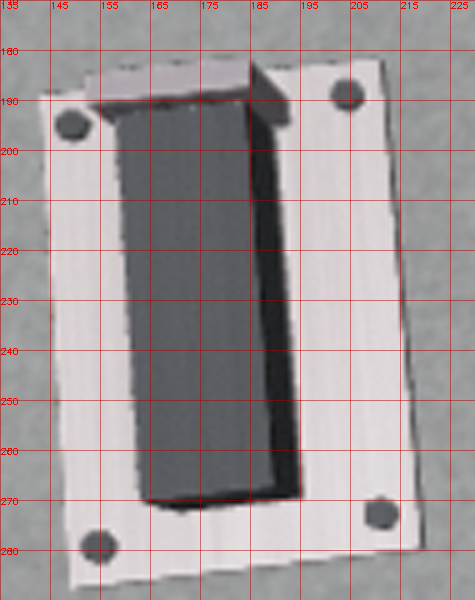

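View pics/c_sc_ledge.png

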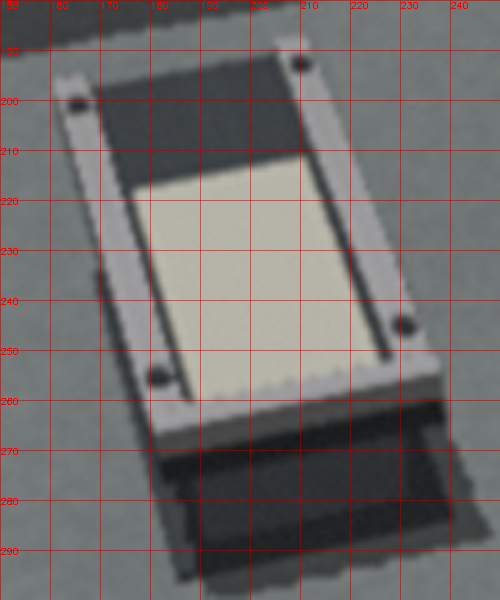

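View pics/c_sc_fix.png

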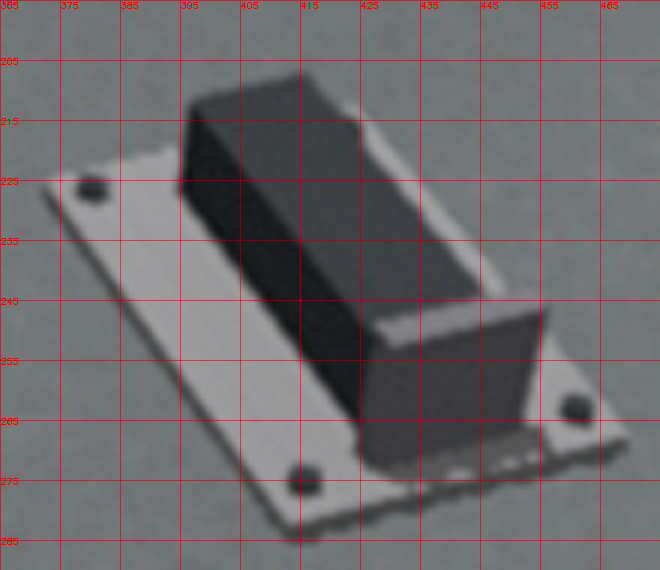

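```bash
cat > geo.py <<'E'
import numpy as np
from scipy.optimize import least_squares
CAM={"scene":(42.92632919147542,309.3207,239.22,np.array([[0.2206,-0.6408,0.7354,1.3515],[0.9751,0.1276,-0.1813,-0.2],[0.0223,0.7571,0.653,0.7181]])),
"top":(56.07873778308441,317.33936,235.66518,np.array([[0.0212,0.987,-0.1594,0.4903],[-0.9996,0.024,0.0157,-0.02],[0.0193,0.159,0.9871,0.7181]]))}
def proj(c,P):
    fov,cx,cy,E=CAM[c]; f=240/np.tan(np.radians(fov/2))
    p=(np.asarray(P)-E[:,3])@E[:,:3]
    return np.array([cx+f*p[0]/-p[2], cy-f*p[1]/-p[2]])
def unproj(c,uv,z):
    fov,cx,cy,E=CAM[c]; f=240/np.tan(np.radians(fov/2))
    d=E[:,:3]@np.array([(uv[0]-cx)/f,-(uv[1]-cy)/f,-1]); 
    return E[:,3]+d*(z-E[2,3])/d[2]
def pose(p,l,z0=0):
    c,s=np.cos(p[2]),np.sin(p[2]); return np.array([p[0]+c*l[0]-s*l[1],p[1]+s*l[0]+c*l[1],l[2]+z0])
E
cat > fit.py <<'E'
from geo import *
h=lambda *a:np.array(a)/1000
L=[("top",(405.2,352),h(-100,46,6)),("top",(414,351),h(-100,34,6)),("top",(460.5,346.2),h(-100,-34,6)),("top",(469,345.5),h(-100,-46,6)),
("top",(389.5,215.5),h(100,46,12)),("top",(450,210),h(100,-46,12)),
("scene",(161,196),h(-100,-46,6)),("scene",(167,195.2),h(-100,-34,6)),("scene",(210.6,187.4),h(-100,46,6)),("scene",(205,189),h(-100,34,6)),
("scene",(181,267.4),h(100,-46,12)),("scene",(238,254.4),h(100,46,12))]
F=[("top",(143,189),h(80,55,8)),("top",(211.4,182),h(80,-55,8)),("top",(220,279.6),h(-80,-55,8)),("top",(149,287.6),h(-80,55,8)),
("top",(163.4,269.4),h(-60,20,45)),("top",(190,267.4),h(-60,-20,45)),("top",(152.4,185),h(70,25,57)),("top",(185.4,182.4),h(70,-25,57)),
("scene",(372.5,225.8),h(-80,-55,8)),("scene",(413.7,282),h(80,-55,8)),("scene",(469.2,267.2),h(80,55,8)),
("scene",(397.2,211.7),h(-60,-20,45)),("scene",(415,207.2),h(-60,20,45)),("scene",(429.2,253),h(70,-25,57)),("scene",(456.2,247),h(70,25,57))]
P=[("top",(409.75,303.5),h(-60,30,1.5)),("top",(451.2,299.2),h(-60,-30,1.5)),("top",(399.5,222.5),h(60,30,1.5)),("top",(440,218),h(60,-30,1.5)),
("scene",(176.6,217.4),h(-60,-30,1.5)),("scene",(211.6,211),h(-60,30,1.5))]
def run(pts,x0,zf,name):
    for sub in ("both","top","scene"):
        q=[t for t in pts if sub in("both",t[0])]
        if len(q)<3 and sub!="both": continue
        f=lambda p:np.concatenate([proj(c,pose(p,l,zf(p)))-uv for c,uv,l in q])
        s=least_squares(f,x0,loss="soft_l1")
        print(name,sub,np.round(s.x,4),"rms px",np.sqrt(np.mean(s.fun**2)).round(2))
        if sub=="both": out=s.x; print(np.round(f(s.x).reshape(-1,2),1).tolist())
    return out
l=run(L,[.55,-.2,0,.057],lambda p:p[3],"ledge")
run(F,[.5,.2,0],lambda p:0,"fix")
run(F,[.5,.2,0,0],lambda p:p[3],"fix+z")
run(P,[.55,-.2,0],lambda p:l[3]+.0015,"plate")
E
python3 fit.py
```

```text
ledge both [ 0.5358 -0.1943  0.1179  0.0516] rms px 0.39
[[0.4, 0.3], [-0.1, 0.4], [0.2, 0.4], [-0.1, 0.3], [-0.1, -0.5], [0.3, -0.6], [-0.4, 0.6], [0.3, 0.2], [0.7, -0.0], [-0.2, -0.5], [-0.2, -0.1], [0.7, 0.5]]
ledge top [ 0.5359 -0.1951  0.1186  0.048 ] rms px 0.2
ledge scene [ 0.5308 -0.1945  0.1177  0.0479] rms px 0.36
fix both [0.6036 0.1852 0.1363] rms px 0.89
[[0.5, -0.7], [0.5, -0.9], [-0.1, -0.1], [0.1, -0.1], [-0.0, 0.8], [0.4, -0.2], [-0.2, -0.9], [0.2, -1.8], [-0.7, -2.0], [-1.0, -0.3], [0.7, -0.5], [-1.1, -1.2], [0.9, -1.1], [1.0, -1.1], [0.6, -1.7]]
fix top [0.6029 0.1853 0.1375] rms px 0.56
fix scene [0.6062 0.1839 0.1352] rms px 0.78
fix+z both [ 0.6032  0.1861  0.1366 -0.0032] rms px 0.59
[[0.6, 0.1], [0.3, -0.1], [-0.3, 0.2], [0.2, 0.3], [0.0, 1.3], [0.3, 0.2], [-0.2, -0.1], [0.1, -1.0], [-0.4, -0.9], [-0.8, 0.8], [0.8, 0.6], [-0.9, -0.0], [1.0, 0.1], [1.1, 0.1], [0.7, -0.5]]
fix+z top [ 0.6039  0.1873  0.1367 -0.0066] rms px 0.41
fix+z scene [ 0.5914  0.1918  0.1414 -0.0142] rms px 0.53
plate both [ 0.5638 -0.1911  0.1134] rms px 0.81
[[0.2, -0.4], [-0.8, 0.1], [0.5, 0.3], [-0.6, 1.4], [0.1, 1.5], [-0.5, 1.4]]
plate top [ 0.5643 -0.1913  0.1179] rms px 0.58
```

Emit:
jog_arm(deltas=[[[0,0,0,0,0.125],[0,0,0,0,0.125]]])

```text
time_s: 1.0
eef_pos: [0.2427, -0.6298, 0.204]
ee_rot: [0.998, 0.056, -0.0, -0.0]
ft_force: [-0.4, -0.2, -0.7]
finger_gap: 0.0587
```

```bash
cat > go.py <<'E'
import sys,numpy as np
from bench import telemetry
from scipy.spatial.transform import Rotation as R
s=telemetry.read_state(); M=R.from_quat(s["ee_rot"]).as_matrix(); p=np.array(s["eef_pos"])
print("t",round(s["time_s"],2),"p",p.round(4),"yaw",np.arctan2(M[1,0],M[0,0]).round(4),"tilt",M[:,2].round(4),"F",np.round(s["ft_force"],2),"gap",round(s["finger_gap"],4))
if len(sys.argv)>3:
    t=np.array(list(map(float,sys.argv[1:4])))
    print("tool delta mm",(M.T@(t-p)*1000).round(1))
E
python3 go.py 0.589 -0.188 0.12
```

```text
t 1.0 p [ 0.2427 -0.6298  0.204 ] yaw 0.1127 tilt [-0.  0. -1.] F [-0.42 -0.2  -0.68] gap 0.0587
tool delta mm [ 393.8 -400.1   84. ]
```

Emit:
jog_arm(deltas=[[[0,0.03,-0.03,0,0],[0,0.03,-0.03,0,0],[0,0.03,-0.03,0,0],[0,0.03,-0.03,0,0],[0,0.03,-0.03,0,0]]])

```text
time_s: 1.5
eef_pos: [0.3749, -0.4619, 0.2042]
ee_rot: [0.998, 0.059, 0.0, 0.0]
ft_force: [0.6, 0.4, -0.5]
finger_gap: 0.0002
```

Emit:
jog_arm(deltas=[[[0,0.03,-0.03,0,0],[0,0.03,-0.03,0,0],[0,0.03,-0.03,0,0],[0,0.03,-0.03,0,0],[0,0.03,-0.03,0,0]]])

```text
time_s: 2.0
eef_pos: [0.5063, -0.2952, 0.2043]
ee_rot: [0.998, 0.059, 0.0, 0.0]
ft_force: [0.4, 0.4, -0.4]
finger_gap: -0.0
```

Emit:
jog_arm(deltas=[[[0,0.03,-0.03,0.01,0],[0,0.03,-0.03,0.02,0],[0,0.02,-0.02,0.02,0],[0,0.01,-0.01,0.015,0],[0,0,0,0,0]]])

```text
time_s: 2.5
eef_pos: [0.5831, -0.1947, 0.1359]
ee_rot: [0.998, 0.06, -0.002, -0.001]
ft_force: [-0.0, -0.2, -0.3]
finger_gap: -0.0002
```

```bash
python3 go.py 0.589 -0.188 0.07
```

```text
t 2.5 p [ 0.5831 -0.1947  0.1359] yaw 0.1203 tilt [-0.005   0.0025 -1.    ] F [-0.01 -0.21 -0.32] gap -0.0002
tool delta mm [ 6.9 -5.8 65.9]
```

Emit:
jog_arm(deltas=[[[0,0.004,-0.003,0.02,0],[0,0.002,-0.002,0.02,0],[0,0,0,0.015,0],[0,0,0,0.005,0],[0,0,0,0,0]]])

```text
time_s: 3.0
eef_pos: [0.5889, -0.1918, 0.0786]
ee_rot: [0.998, 0.058, -0.001, -0.0]
ft_force: [1.1, 0.8, -0.4]
finger_gap: 0.0002
```

```bash
python3 go.py 0.589 -0.188 0.07
cat > pic.py <<'E'
import sys,cv2,numpy as np
from bench import vision
cam,tag,x0,y0,w,h,k=sys.argv[1:3]+list(map(int,sys.argv[3:8])) if False else (sys.argv[1],sys.argv[2],*map(int,sys.argv[3:8]))
im=vision.camera(cam)["image"]; cv2.imwrite(f"pics/raw_{cam}_{tag}.png",im)
c=cv2.resize(im[y0:y0+h,x0:x0+w],None,fx=k,fy=k,interpolation=cv2.INTER_CUBIC)
for i in range(0,w,10): cv2.putText(c,str(x0+i),(i*k,8),0,.3,(0,0,255),1); c[:, i*k]=c[:, i*k]//2+np.array([0,0,90],np.uint8)
for i in range(0,h,10): cv2.putText(c,str(y0+i),(0,i*k+4),0,.3,(0,0,255),1); c[i*k]=c[i*k]//2+np.array([0,0,90],np.uint8)
cv2.imwrite(f"pics/{cam}_{tag}.png",c)
E
python3 pic.py scene b 140 160 130 140 4
```

```text
t 3.0 p [ 0.5889 -0.1918  0.0786] yaw 0.1167 tilt [-1.1e-03  3.0e-04 -1.0e+00] F [ 1.13  0.84 -0.44] gap 0.0002
tool delta mm [ 0.6 -3.8  8.6]
```

View pics/scene_b.png

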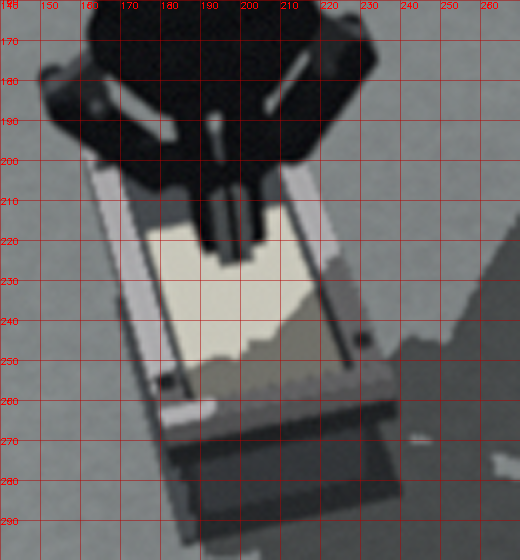

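```bash
python3 -c "
from geo import *
print(proj('scene',[0.5889,-.1918,.0786]))"
```

```text
[200.61934394 235.75954545]
```

Emit:
jog_arm(deltas=[[[0,0,-0.003,0.005,0],[0,0,0,0.004,0],[0,0,0,0.002,0],[0,0,0,0.0005,0],[0,0,0,0.0005,0]]])

```text
time_s: 3.55
eef_pos: [0.5893, -0.188, 0.0671]
ee_rot: [0.998, 0.059, 0.0, 0.0]
ft_force: [-0.1, 0.2, 0.1]
finger_gap: 0.0003
```

Emit:
jog_arm(deltas=[[[0,0,0,0.0005,0],[0,0,0,0.0005,0],[0,0,0,0.0005,0],[0,0,0,0.0005,0],[0,0,0,0.0005,0]]])

```text
time_s: 4.05
eef_pos: [0.5892, -0.1881, 0.0645]
ee_rot: [0.998, 0.059, 0.0, 0.0]
ft_force: [-0.5, 0.3, -0.4]
finger_gap: 0.0001
```

Emit:
jog_arm(deltas=[[[0,0,0,0.0005,0],[0,0,0,0.0005,0],[0,0,0,0.0005,0],[0,0,0,0.0005,0]]])

```text
time_s: 4.45
eef_pos: [0.5892, -0.1881, 0.0625]
ee_rot: [0.998, 0.059, -0.0, -0.0]
ft_force: [-0.2, -0.8, 0.2]
finger_gap: -0.0001
```

```bash
python3 pic.py scene c 140 160 130 140 4;python3 -c "
from geo import *
print(proj('scene',[0.5892,-.1881,.0625]),proj('scene',[0.6,-.187,.0625]))"
```

```text
[203.86432491 243.13472199] [205.17906175 247.37549063]
```

View pics/scene_c.png

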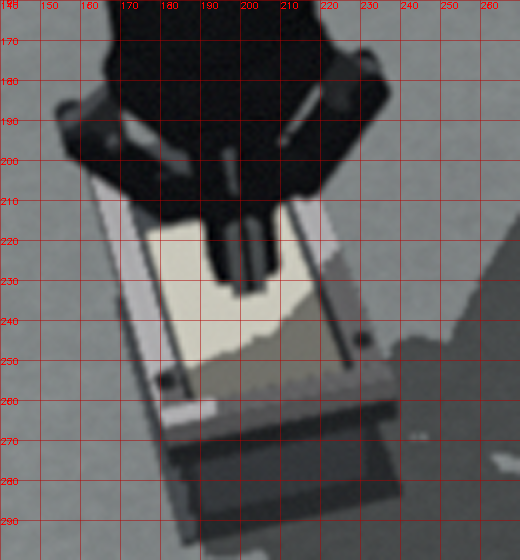

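```bash
python3 pic.py top c 360 160 150 200 3;python3 -c "
from geo import *
print(proj('top',[0.5892,-.1881,.0625]),proj('top',[0.6,-.187,.0625]))"
```

```text
[423.96317523 242.88317248] [423.10288468 235.6479586 ]
```

View pics/top_c.png

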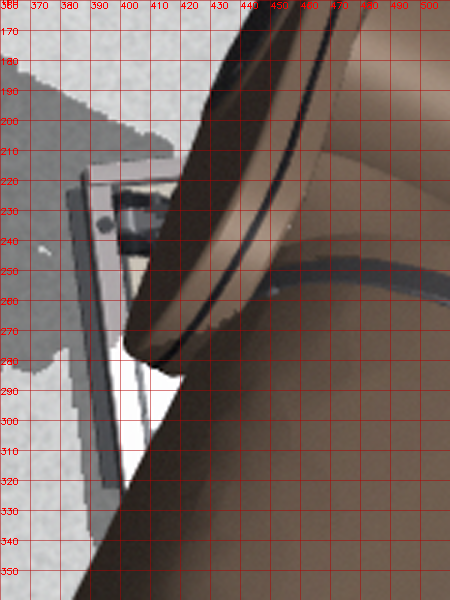

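```bash
python3 -c "
from geo import *
for z in (.09,.11,.13): print(z,unproj('top',(400,234),z))
# finger tip in scene: search z,x with y
from scipy.optimize import brentq
for x in (.578,.589,.600):
    z=brentq(lambda z: unproj('scene',(202,233.6),z)[0]-x,.0,.2); print(x,unproj('scene',(202,233.6),z))
for x in (.578,.589,.600):
    z=brentq(lambda z: unproj('scene',(198,225.6),z)[0]-x,.0,.2); print(x,unproj('scene',(198,225.6),z))
"
```

```text
0.09 [ 0.59696886 -0.14713962  0.09      ]
0.11 [ 0.5935723  -0.14309123  0.11      ]
0.13 [ 0.59017575 -0.13904284  0.13      ]
0.578 [ 0.578      -0.18905344  0.07363536]
0.589 [ 0.589      -0.18920911  0.08280034]
0.6 [ 0.6        -0.18936478  0.09196532]
0.578 [ 0.578      -0.19380911  0.09123912]
0.589 [ 0.589      -0.19389715  0.10015376]
0.6 [ 0.6        -0.19398519  0.10906839]
```

Emit:
jog_arm(deltas=[[[0,0,0,0.0005,0],[0,0,0,0.0005,0],[0,0,0,0.0005,0],[0,0,0,0.0005,0],[0,0,0,0.0005,0]]])

```text
time_s: 5.05
eef_pos: [0.5892, -0.1881, 0.06]
ee_rot: [0.998, 0.059, -0.0, -0.0]
ft_force: [1.2, 0.6, 0.4]
finger_gap: -0.0002
```

Emit:
jog_arm(deltas=[[[0,0,0,0.0005,0],[0,0,0,0.0005,0],[0,0,0,0.0005,0],[0,0,0,0.0005,0]]])

```text
time_s: 5.45
eef_pos: [0.5892, -0.188, 0.058]
ee_rot: [0.998, 0.059, -0.0, -0.0]
ft_force: [0.2, -0.4, -0.1]
finger_gap: -0.0001
```

Emit:
jog_arm(deltas=[[[0,0,0,0.0005,0],[0,0,0,0.0005,0],[0,0,0,0.0005,0]]])

```text
time_s: 5.75
eef_pos: [0.5892, -0.1881, 0.0565]
ee_rot: [0.998, 0.059, -0.0, -0.0]
ft_force: [0.5, 1.3, 0.0]
finger_gap: -0.0
```

Emit:
jog_arm(deltas=[[[0,0,0,0.0005,0],[0,0,0,0.0005,0]]])

```text
time_s: 5.95
eef_pos: [0.5892, -0.1881, 0.0555]
ee_rot: [0.998, 0.059, 0.0, 0.0]
ft_force: [-0.9, -0.1, -1.4]
finger_gap: 0.0001
```

Emit:
jog_arm(deltas=[[[0,0,0,0.0005,0],[0,0,0,0.0005,0]]])

```text
time_s: 6.15
eef_pos: [0.5892, -0.188, 0.0545]
ee_rot: [0.998, 0.059, -0.0, -0.0]
ft_force: [-0.0, 0.7, 0.9]
finger_gap: 0.0
```

Emit:
jog_arm(deltas=[[[0,0,0,0.0005,0],[0,0,0,0.0005,0]]])

```text
time_s: 6.35
eef_pos: [0.5892, -0.188, 0.0535]
ee_rot: [0.998, 0.059, 0.0, -0.0]
ft_force: [0.6, 0.2, -0.7]
finger_gap: 0.0001
```

```bash
python3 pic.py scene d 140 160 130 140 4; python3 go.py
```

```text
t 6.4 p [ 0.5891 -0.188   0.0534] yaw 0.1178 tilt [-2.e-04  1.e-04 -1.e+00] F [-0.13 -0.12 -0.31] gap 0.0001
```

View pics/scene_d.png

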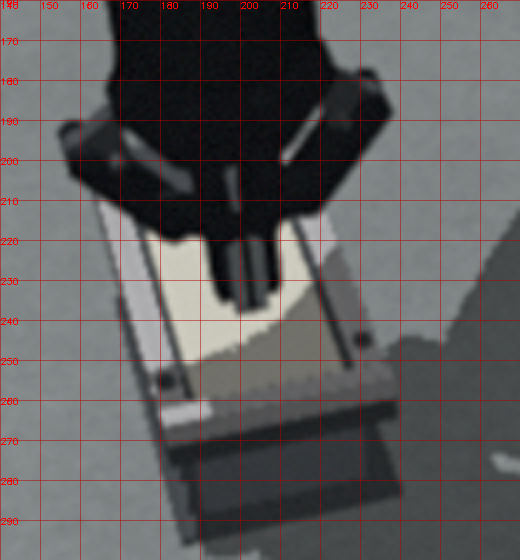

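Emit:
jog_arm(deltas=[[[0,0,0,0.0005,0],[0,0,0,0.0005,0],[0,0,0,0.0005,0]]])

```text
time_s: 6.7
eef_pos: [0.5892, -0.1881, 0.052]
ee_rot: [0.998, 0.059, 0.0, 0.0]
ft_force: [-0.4, -0.4, -0.5]
finger_gap: -0.0
```

Emit:
jog_arm(deltas=[[[0,0,0,0.0005,0],[0,0,0,0.0005,0],[0,0,0,0.0005,0]]])

```text
time_s: 7.0
eef_pos: [0.5892, -0.1881, 0.0505]
ee_rot: [0.998, 0.059, -0.0, -0.0]
ft_force: [-0.3, -0.8, 0.6]
finger_gap: -0.0001
```

Emit:
jog_arm(deltas=[[[0,0,0,0.0005,0],[0,0,0,0.0005,0],[0,0,0,0.0005,0]]])

```text
time_s: 7.3
eef_pos: [0.5892, -0.1881, 0.049]
ee_rot: [0.998, 0.059, -0.0, -0.0]
ft_force: [0.4, 0.3, 0.7]
finger_gap: 0.0002
```

Emit:
jog_arm(deltas=[[[0,0,0,0.0005,0],[0,0,0,0.0005,0],[0,0,0,0.0005,0]]])

```text
time_s: 7.6
eef_pos: [0.5892, -0.188, 0.0475]
ee_rot: [0.998, 0.059, 0.0, 0.0]
ft_force: [0.1, 0.2, 0.4]
finger_gap: -0.0003
```

Emit:
jog_arm(deltas=[[[0,0,0,0.0005,0],[0,0,0,0.0005,0],[0,0,0,0.0005,0]]])

```text
time_s: 7.9
eef_pos: [0.5892, -0.188, 0.046]
ee_rot: [0.998, 0.059, -0.0, -0.0]
ft_force: [-0.4, -0.8, 0.2]
finger_gap: -0.0001
```

```bash
python3 pic.py scene e 170 190 80 80 8; python3 go.py
```

```text
t 7.95 p [ 0.5891 -0.188   0.0459] yaw 0.1178 tilt [-2.e-04  1.e-04 -1.e+00] F [-0.62  0.17 -0.37] gap 0.0001
```

View pics/scene_e.png

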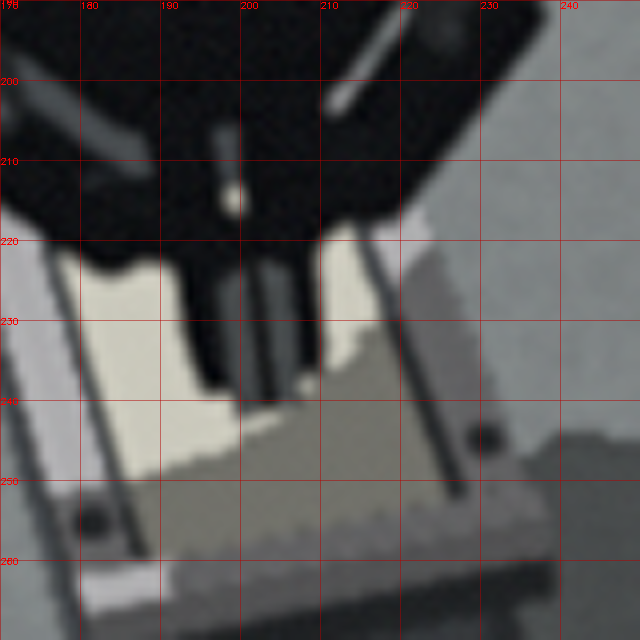

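```bash
python3 -c "
from geo import *
print(unproj('scene',(202.5,241.5),.0575), proj('scene',(.6,-.187,.0575)), proj('scene',(.589,-.188,.0575)))
print(proj('scene',(.6,-.187,.0459)))
"
```

```text
[ 0.57887254 -0.1897995   0.0575    ] [205.45477643 249.69116615] [204.19246427 245.35873966]
[206.08745857 255.00494389]
```

Emit:
jog_arm(deltas=[[[0,0,0,0.0005,0],[0,0,0,0.0005,0],[0,0,0,0.0005,0],[0,0,0,0.0005,0]]])

```text
time_s: 8.35
eef_pos: [0.5892, -0.1881, 0.044]
ee_rot: [0.998, 0.059, 0.0, 0.0]
ft_force: [-1.5, -0.7, 0.5]
finger_gap: -0.0001
```

Emit:
jog_arm(deltas=[[[0,0,0,0.0005,0],[0,0,0,0.0005,0],[0,0,0,0.0005,0]]])

```text
time_s: 8.65
eef_pos: [0.5892, -0.188, 0.0425]
ee_rot: [0.998, 0.059, 0.0, -0.0]
ft_force: [0.4, 0.2, -0.6]
finger_gap: -0.0002
```

Emit:
jog_arm(deltas=[[[0,0,0,0.0005,0],[0,0,0,0.0005,0],[0,0,0,0.0005,0]]])

```text
time_s: 8.95
eef_pos: [0.5892, -0.188, 0.041]
ee_rot: [0.998, 0.059, -0.0, -0.0]
ft_force: [0.8, -0.5, -0.2]
finger_gap: -0.0001
```

Emit:
jog_arm(deltas=[[[0,0,0,0.0005,0],[0,0,0,0.0005,0],[0,0,0,0.0005,0]]])

```text
time_s: 9.25
eef_pos: [0.5892, -0.1881, 0.0395]
ee_rot: [0.998, 0.059, 0.0, 0.0]
ft_force: [0.4, -0.7, 0.5]
finger_gap: -0.0004
```

Emit:
jog_arm(deltas=[[[0,0,0,0.0005,0],[0,0,0,0.0005,0],[0,0,0,0.0005,0]]])

```text
time_s: 9.55
eef_pos: [0.5892, -0.1881, 0.038]
ee_rot: [0.998, 0.059, -0.0, 0.0]
ft_force: [-0.1, -0.5, 0.3]
finger_gap: 0.0001
```

```bash
python3 pic.py scene f 170 190 80 80 8; python3 pic.py top f 360 160 150 200 3; python3 go.py
```

```text
t 9.65 p [ 0.5892 -0.188   0.0379] yaw 0.1178 tilt [-1.e-04  1.e-04 -1.e+00] F [-0.25 -0.52  0.37] gap 0.0
```

View pics/scene_f.png

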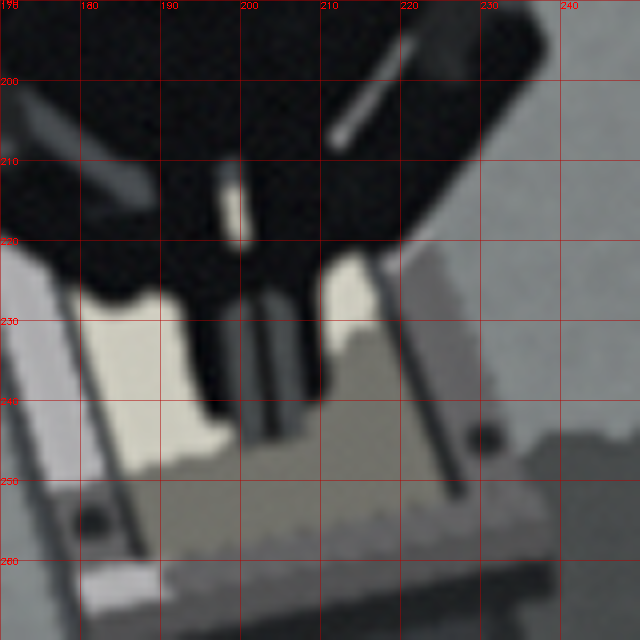

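View pics/top_f.png

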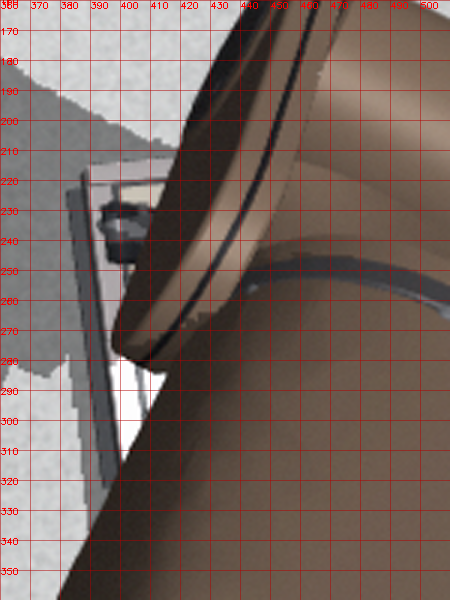

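Emit:
jog_arm(deltas=[[[0,0,0,0.0005,0],[0,0,0,0.0005,0],[0,0,0,0.0005,0]]])

```text
time_s: 9.95
eef_pos: [0.5892, -0.1881, 0.0365]
ee_rot: [0.998, 0.059, 0.0, 0.0]
ft_force: [0.1, -0.7, 0.8]
finger_gap: 0.0002
```

Emit:
jog_arm(deltas=[[[0,0,0,0.0005,0],[0,0,0,0.0005,0],[0,0,0,0.0005,0]]])

```text
time_s: 10.25
eef_pos: [0.5892, -0.188, 0.035]
ee_rot: [0.998, 0.059, 0.0, -0.0]
ft_force: [0.0, 1.5, 0.1]
finger_gap: -0.0001
```

Emit:
jog_arm(deltas=[[[0,0,0,0.0005,0],[0,0,0,0.0005,0],[0,0,0,0.0005,0]]])

```text
time_s: 10.55
eef_pos: [0.5892, -0.1881, 0.0335]
ee_rot: [0.998, 0.059, -0.0, -0.0]
ft_force: [0.7, 0.2, -0.7]
finger_gap: 0.0
```

Emit:
jog_arm(deltas=[[[0,0,0,0.0005,0],[0,0,0,0.0005,0],[0,0,0,0.0005,0]]])

```text
time_s: 10.85
eef_pos: [0.5892, -0.188, 0.032]
ee_rot: [0.998, 0.059, -0.0, -0.0]
ft_force: [-0.4, 0.0, 0.5]
finger_gap: -0.0002
```

Emit:
jog_arm(deltas=[[[0,0,0,0.0005,0],[0,0,0,0.0005,0]]])

```text
time_s: 11.05
eef_pos: [0.5892, -0.1881, 0.031]
ee_rot: [0.998, 0.059, -0.0, -0.0]
ft_force: [-0.4, 0.0, 1.1]
finger_gap: 0.0002
```

Emit:
jog_arm(deltas=[[[0,0,0,0.0005,0],[0,0,0,0.0005,0]]])

```text
time_s: 11.25
eef_pos: [0.5893, -0.1881, 0.031]
ee_rot: [0.998, 0.059, -0.0, -0.0]
ft_force: [-1.7, 0.6, 6.9]
finger_gap: -0.0003
```

Emit:
jog_arm(deltas=[[[0,0,0,0.0006,0],[0,-0.0005,0,0.0001,0],[0,-0.001,0,0,0],[0,-0.001,0,0,0],[0,-0.001,0,0,0]]])

```text
time_s: 11.75
eef_pos: [0.5877, -0.1892, 0.031]
ee_rot: [0.998, 0.059, 0.002, 0.001]
ft_force: [3.1, 0.1, 6.2]
finger_gap: 0.0001
```

Emit:
jog_arm(deltas=[[[0,-0.001,0,0.0004,0],[0,-0.0015,0,0.0004,0],[0,-0.002,0,0,0],[0,-0.002,0,0,0]]])

```text
time_s: 12.15
eef_pos: [0.5821, -0.1904, 0.031]
ee_rot: [0.998, 0.059, 0.003, 0.002]
ft_force: [3.5, 1.0, 6.6]
finger_gap: -0.0002
```

```bash
python3 go.py;python3 pic.py scene g 140 170 110 110 5; python3 go.py
```

```text
t 12.15 p [ 0.5821 -0.1904  0.031 ] yaw 0.1176 tilt [ 0.0068 -0.0028 -1.    ] F [3.46 0.95 6.63] gap -0.0002
t 12.2 p [ 0.5818 -0.1904  0.0309] yaw 0.1175 tilt [ 0.0065 -0.0028 -1.    ] F [2.65 0.19 7.13] gap 0.0001
```

View pics/scene_g.png

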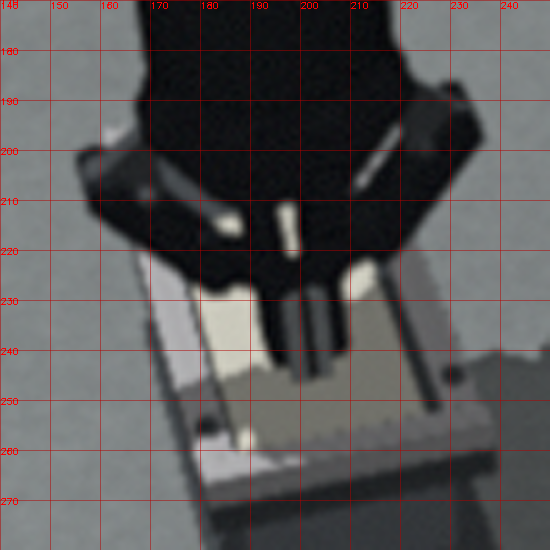

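Emit:
jog_arm(deltas=[[[0,-0.001,0,0.0005,0],[0,-0.001,0,0.0005,0],[0,-0.002,0,0,0],[0,-0.002,0,0,0]]])

```text
time_s: 12.6
eef_pos: [0.5772, -0.1915, 0.0309]
ee_rot: [0.998, 0.059, 0.004, 0.002]
ft_force: [3.9, 0.8, 8.6]
finger_gap: 0.0
```

Emit:
jog_arm(deltas=[[[0,-0.001,0,0.0006,0],[0,-0.001,0,0.0006,0],[0,-0.002,0,0,0],[0,-0.002,0,0,0]]])

```text
time_s: 13.0
eef_pos: [0.5725, -0.1927, 0.0309]
ee_rot: [0.998, 0.059, 0.006, 0.003]
ft_force: [4.7, 0.4, 11.7]
finger_gap: -0.0
```

Emit:
jog_arm(deltas=[[[0,-0.002,0,0,0],[0,-0.002,0,0,0],[0,-0.002,0,0,0],[0,-0.002,0,0,0],[0,-0.002,0,0,0]]])

```text
time_s: 13.5
eef_pos: [0.5626, -0.1941, 0.0309]
ee_rot: [0.998, 0.059, 0.006, 0.003]
ft_force: [4.8, 0.7, 11.3]
finger_gap: -0.0001
```

```bash
python3 go.py;python3 pic.py scene h 140 170 110 110 5; python3 pic.py top h 360 160 150 200 3
```

```text
t 13.5 p [ 0.5626 -0.1941  0.0309] yaw 0.1173 tilt [ 0.0121 -0.0053 -0.9999] F [ 4.79  0.72 11.33] gap -0.0001
```

View pics/scene_h.png

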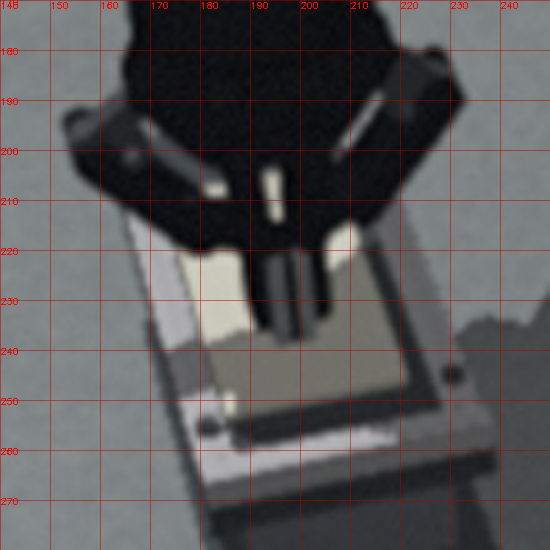

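View pics/top_h.png

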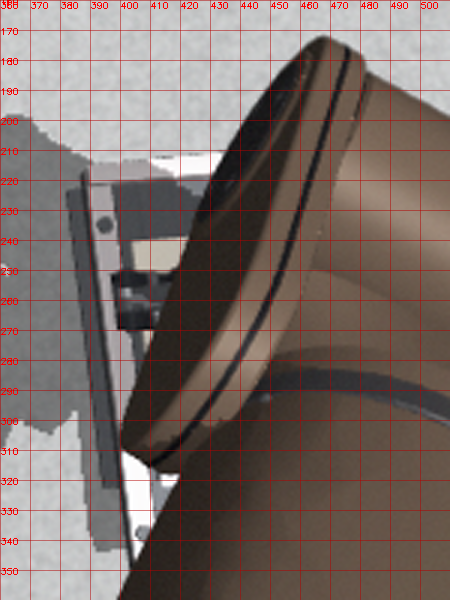

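```bash
cat > far.py <<'E'
from geo import *
import sys
L=(.5363,-.194,.1176)
cam,u,v,z=sys.argv[1],*map(float,sys.argv[2:5])
w=unproj(cam,(u,v),z); c,s=np.cos(L[2]),np.sin(L[2]); d=w[:2]-L[:2]
print(w,"ledge mm",(np.array([c*d[0]+s*d[1],-s*d[0]+c*d[1]])*1000).round(1))
E
python3 far.py top 403.6 239.6 .057; python3 far.py top 399.1 222.1 .057; python3 far.py scene 184 254 .057; python3 far.py scene 221 247 .057
```

```text
[ 0.59424521 -0.15913297  0.057     ] ledge mm [61.6 27.8]
[ 0.62062591 -0.15261177  0.057     ] ledge mm [88.6 31.2]
[ 0.60309155 -0.22149637  0.057     ] ledge mm [ 63.1 -35.1]
[ 0.59779409 -0.16168733  0.057     ] ledge mm [64.9 24.9]
```

Emit:
jog_arm(deltas=[[[0,-0.003,0,0,0],[0,-0.003,0,0,0],[0,-0.003,0,0,0],[0,-0.003,0,0,0],[0,-0.003,0,0,0]]])

```text
time_s: 14.1
eef_pos: [0.5477, -0.196, 0.0309]
ee_rot: [0.998, 0.059, 0.006, 0.003]
ft_force: [4.1, 0.1, 11.4]
finger_gap: -0.0003
```

Emit:
jog_arm(deltas=[[[0,-0.003,-0.0005,0,0],[0,-0.003,-0.0005,0,0],[0,-0.003,-0.0005,0,0],[0,-0.003,-0.0005,0,0],[0,-0.003,0,0,0]]])

```text
time_s: 14.6
eef_pos: [0.5326, -0.1959, 0.0309]
ee_rot: [0.998, 0.059, 0.006, 0.003]
ft_force: [5.8, -0.5, 11.5]
finger_gap: -0.0
```

Emit:
jog_arm(deltas=[[[0,-0.003,0,0,0],[0,-0.003,0,0,0],[0,-0.003,0,0,0],[0,-0.003,0,0,0],[0,-0.003,0,0,0]]])

```text
time_s: 15.1
eef_pos: [0.5178, -0.1977, 0.0309]
ee_rot: [0.998, 0.059, 0.006, 0.003]
ft_force: [4.3, 0.8, 11.5]
finger_gap: 0.0003
```

```bash
python3 go.py;python3 pic.py scene i 140 170 110 110 5; python3 pic.py top i 360 200 150 190 3
```

```text
t 15.1 p [ 0.5178 -0.1977  0.0309] yaw 0.1172 tilt [ 0.0123 -0.0059 -0.9999] F [ 4.31  0.76 11.49] gap 0.0003
```

View pics/scene_i.png

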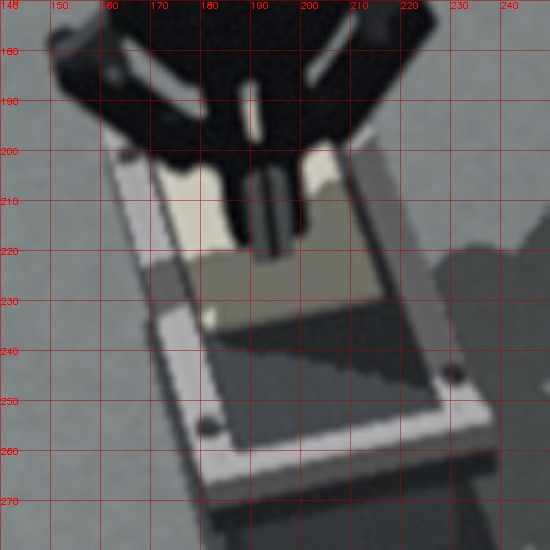

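View pics/top_i.png

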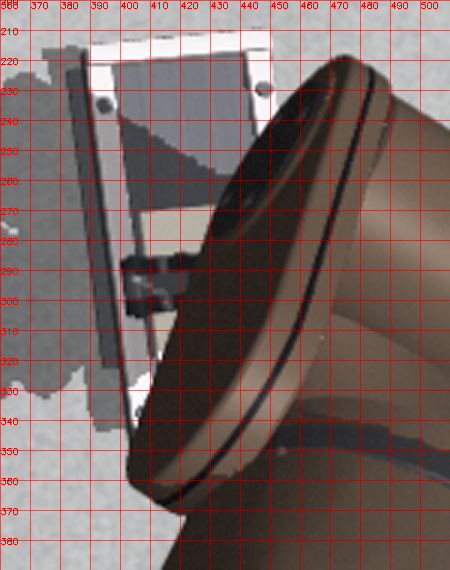

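```bash
python3 far.py top 406 270.5 .057; python3 far.py top 424 267.8 .057; python3 far.py scene 179.5 236.5 .057; python3 far.py scene 216 229 .057
```

```text
[ 0.54825155 -0.1622516   0.057     ] ledge mm [15.6 30.1]
[ 0.55284903 -0.18896209  0.057     ] ledge mm [17.   3.1]
[ 0.55825273 -0.22577054  0.057     ] ledge mm [ 18.1 -34.1]
[ 0.55060788 -0.16470789  0.057     ] ledge mm [17.6 27.4]
```

Emit:
jog_arm(deltas=[[[0,-0.003,-0.0004,0,0],[0,-0.003,-0.0004,0,0],[0,-0.003,-0.0004,0,0],[0,-0.003,-0.0004,0,0],[0,-0.003,0,0,0]]])

```text
time_s: 15.7
eef_pos: [0.5028, -0.1981, 0.0309]
ee_rot: [0.998, 0.059, 0.006, 0.004]
ft_force: [5.2, 0.7, 11.9]
finger_gap: 0.0
```

Emit:
jog_arm(deltas=[[[0,-0.003,0,0,0],[0,-0.003,0,0,0],[0,-0.003,0,0,0],[0,-0.002,0,0,0],[0,0,0,0,0]]])

```text
time_s: 16.2
eef_pos: [0.4916, -0.1994, 0.0309]
ee_rot: [0.998, 0.059, 0.006, 0.003]
ft_force: [3.5, -0.4, 12.8]
finger_gap: -0.0002
```

```bash
python3 go.py;python3 pic.py scene j 140 170 110 110 5; python3 pic.py top j 360 200 150 190 3
```

```text
t 16.2 p [ 0.4916 -0.1994  0.0309] yaw 0.1172 tilt [ 0.0118 -0.0063 -0.9999] F [ 3.51 -0.45 12.78] gap -0.0002
```

View pics/scene_j.png

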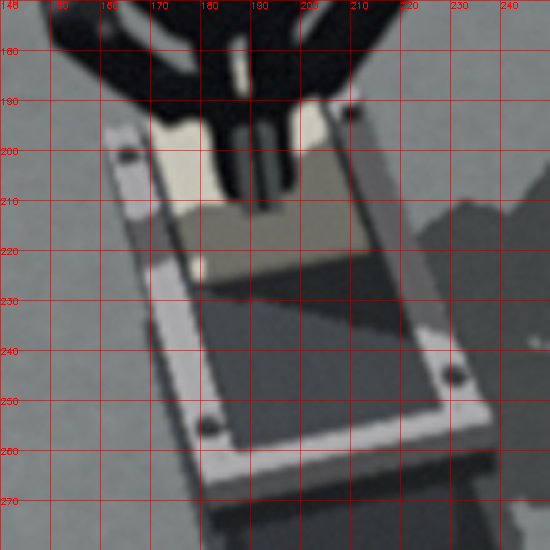

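View pics/top_j.png

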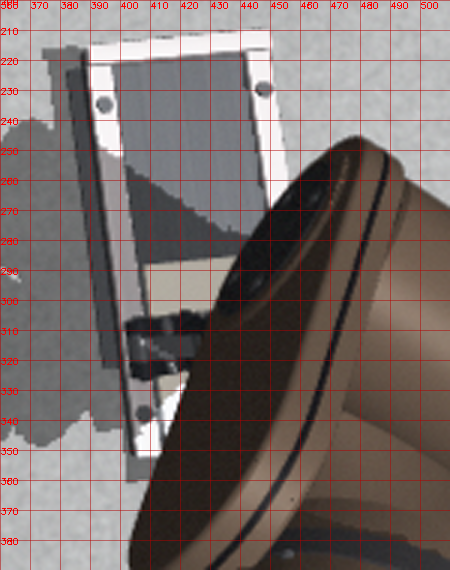

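```bash
python3 far.py top 407 287.7 .057; python3 far.py top 430 285 .057; python3 far.py scene 177.8 226.6 .057; python3 far.py scene 212.8 219.8 .057
```

```text
[ 0.52306872 -0.16346451  0.057     ] ledge mm [-9.6 31.9]
[ 0.52775863 -0.19738726  0.057     ] ledge mm [-8.9 -2.4]
[ 0.53182978 -0.22692604  0.057     ] ledge mm [ -8.3 -32.2]
[ 0.5250018  -0.16741076  0.057     ] ledge mm [-8.1 27.7]
```

Emit:
jog_arm(deltas=[[[0,-0.003,0,0,0],[0,-0.003,0,0,0],[0,-0.003,0,0,0],[0,-0.002,0,0,0],[0,-0.001,0,0,0]]])

```text
time_s: 16.8
eef_pos: [0.4799, -0.2009, 0.0309]
ee_rot: [0.998, 0.058, 0.006, 0.004]
ft_force: [5.6, 1.3, 11.6]
finger_gap: -0.0001
```

Emit:
jog_arm(deltas=[[[0,0,0,-0.002,0],[0,0,0,-0.003,0],[0,0,0,-0.005,0],[0,0,0,-0.01,0],[0,0,0,-0.02,0]]])

```text
time_s: 17.3
eef_pos: [0.4726, -0.1968, 0.0648]
ee_rot: [0.998, 0.059, -0.002, -0.002]
ft_force: [0.3, 0.1, 0.9]
finger_gap: -0.0
```

Emit:
jog_arm(deltas=[[[1,0,0,-0.02,0],[1,-0.03,0,-0.01,0],[1,-0.02,0,0,0],[1,0,0,0,0]]])

```text
time_s: 17.7
eef_pos: [0.4231, -0.2035, 0.0963]
ee_rot: [0.998, 0.058, -0.001, -0.0]
ft_force: [-0.4, 0.7, 0.8]
finger_gap: 0.058
```

```bash
python3 go.py;python3 pic.py scene k 140 140 120 140 4; python3 pic.py top k 360 200 150 190 3
```

```text
t 17.7 p [ 0.4231 -0.2035  0.0963] yaw 0.1164 tilt [-1.1e-03  5.0e-04 -1.0e+00] F [-0.38  0.67  0.79] gap 0.058
```

View pics/scene_k.png

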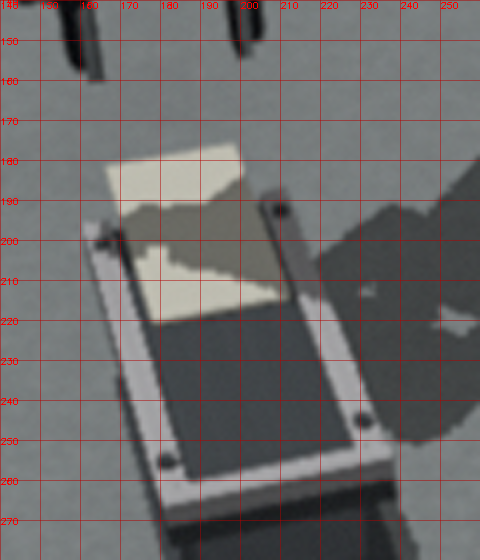

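View pics/top_k.png

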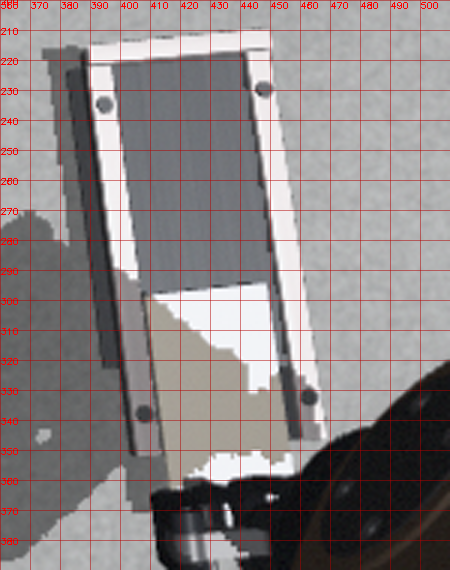

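```bash
cat > pl.py <<'E'
from geo import *
h=lambda *a:np.array(a)/1000
P=[("top",(405.9,298.0),h(60,30,1.5)),("top",(448.9,293.7),h(60,-30,1.5)),
("scene",(166.2,181.1),h(-60,-30,1.5)),("scene",(198.3,176.0),h(-60,30,1.5)),("scene",(178,221),h(60,-30,1.5)),("scene",(211.8,214.3),h(60,30,1.5))]
for zz in (.052,.055):
    f=lambda p:np.concatenate([proj(c,pose(p,l,zz+.0015))-np.array(uv) for c,uv,l in P])
    s=least_squares(f,[.46,-.2,.118],loss="soft_l1"); p=s.x
    L=(.5363,-.194,.1176);c,sn=np.cos(L[2]),np.sin(L[2]); d=p[:2]-L[:2]
    print(zz,p.round(4),s.fun.reshape(-1,2).round(1).tolist(),"ledge",(np.array([c*d[0]+sn*d[1],-sn*d[0]+c*d[1]])*1000).round(1))
E
python3 pl.py
```

```text
0.052 [ 0.4518 -0.2028  0.1205] [[2.5, 0.3], [-0.1, 0.6], [0.1, 1.2], [0.1, 0.6], [0.2, 0.2], [1.0, 0.1]] ledge [-85.    1.2]
0.055 [ 0.4529 -0.2026  0.1236] [[2.7, -0.4], [0.2, -0.3], [-0.0, 0.2], [0.1, -0.5], [0.4, -0.8], [1.2, -0.9]] ledge [-83.9   1.3]
```

Run:
```python
from geo import *
from scipy.optimize import brentq
for uv in ((163.5,159.6),(199,153.5)):
    for x in (.412,.423,.434):
        z=brentq(lambda z: unproj('scene',uv,z)[0]-x,.0,.3); print(uv,unproj('scene',uv,z).round(4))
```

```text
(163.5, 159.6) [ 0.412  -0.2377  0.115 ]
(163.5, 159.6) [ 0.423  -0.2373  0.122 ]
(163.5, 159.6) [ 0.434  -0.2368  0.1291]
(199, 153.5) [ 0.412  -0.175   0.1201]
(199, 153.5) [ 0.423  -0.1753  0.1271]
(199, 153.5) [ 0.434  -0.1756  0.1341]
```

Run:
```python
from geo import *
print(unproj('scene',(181.2,156.7),.127), unproj('scene',(182.2,178.5),.0565))
# image column of plate centreline extrapolated vs tool: project robot TCP line
for z in (.122,.127,.132): print(z,proj('scene',(.434,-.2022,z)))
```

```text
[ 0.42724608 -0.20650526  0.127     ] [ 0.39138848 -0.21030591  0.0565    ]
0.122 [184.29582352 160.96653014]
0.127 [183.97502975 158.54625323]
0.132 [183.65225426 156.11102496]
```

Emit:
jog_arm(deltas=[[[1,-0.005,0,0.01,0],[1,-0.004,0.001,0.01,0],[1,0,0,0.01,0],[1,0,0,0,0]]])

```text
time_s: 18.2
eef_pos: [0.4147, -0.2047, 0.0637]
ee_rot: [0.998, 0.059, -0.002, -0.002]
ft_force: [-0.4, 0.3, -0.6]
finger_gap: 0.0852
```

```bash
python3 go.py .414 -.205 .011;python3 pic.py scene l 140 130 120 120 5
```

```text
t 18.2 p [ 0.4147 -0.2047  0.0637] yaw 0.1177 tilt [-0.0039  0.0032 -1.    ] F [-0.4   0.26 -0.65] gap 0.0852
tool delta mm [-0.5  0.4 52.7]
```

View pics/scene_l.png

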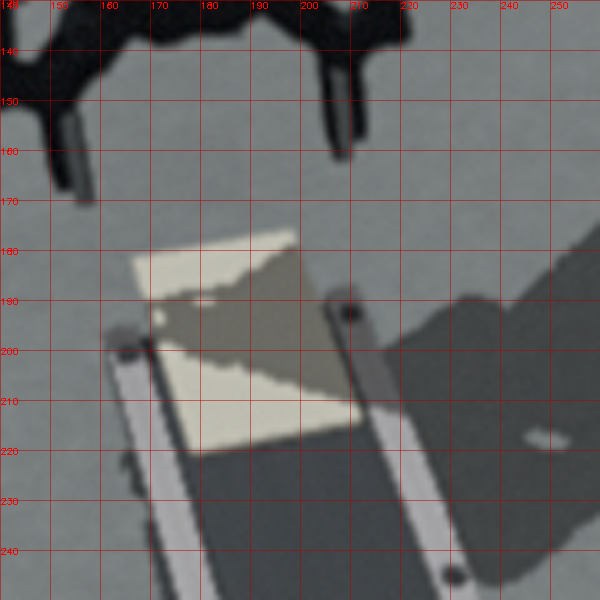

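Emit:
jog_arm(deltas=[[[1,0,0.001,0.015,0],[1,0,0,0.015,0],[1,0,0,0.01,0],[1,0,0,0.005,0],[1,0,0,0.002,0]]])

```text
time_s: 18.75
eef_pos: [0.4162, -0.2068, 0.019]
ee_rot: [0.998, 0.059, -0.0, -0.0]
ft_force: [-0.3, -0.3, -0.3]
finger_gap: 0.0854
```

```bash
python3 go.py .414 -.205 .011;python3 pic.py scene m 140 130 120 120 5
```

```text
t 18.75 p [ 0.4162 -0.2068  0.019 ] yaw 0.1179 tilt [-5.e-04  4.e-04 -1.e+00] F [-0.3  -0.31 -0.28] gap 0.0854
tool delta mm [-1.9 -2.1  8. ]
```

View pics/scene_m.png

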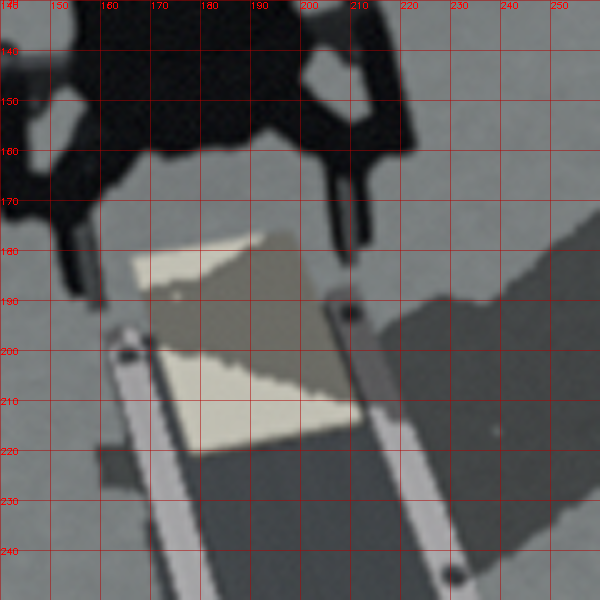

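Run:
```python
from geo import *
for z in (.037,.047,.057): print(z,proj('scene',(.427,-.208,z)),proj('scene',(.405,-.208,z)))
```

```text
0.037 [185.98712448 198.05809445] [185.13829081 191.08965219]
0.047 [185.38779602 193.67865577] [184.54262885 186.73259114]
0.057 [184.7814168  189.24769545] [183.94005993 182.32500801]
```

Emit:
jog_arm(deltas=[[[1,-0.001,-0.001,0.005,0],[1,-0.001,0,0.005,0],[1,0,0,0.002,0],[0.8,0,0,0,0],[0.76,0,0,0,0]]], squeeze=30)

```text
time_s: 19.3
eef_pos: [0.4142, -0.2062, 0.0074]
ee_rot: [0.998, 0.059, 0.0, 0.0]
ft_force: [0.5, 0.5, 0.3]
finger_gap: 0.0649
```

```bash
python3 go.py;python3 pic.py scene n 140 130 120 120 5
```

```text
t 19.3 p [ 0.4142 -0.2062  0.0074] yaw 0.1178 tilt [ 1.e-04 -1.e-04 -1.e+00] F [0.49 0.49 0.33] gap 0.0649
```

View pics/scene_n.png

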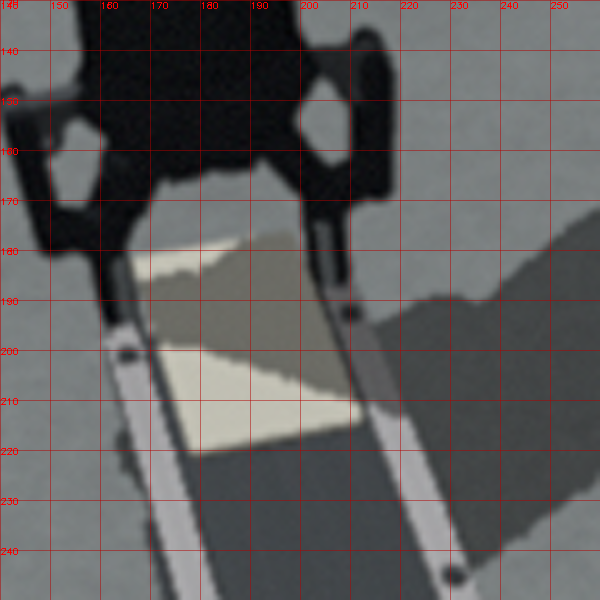

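Emit:
jog_arm(deltas=[[[0.74,0,0,0,0],[0.72,0,0,0,0],[0.7,0,0,0,0],[0.68,0,0,0,0],[0.6,0,0,0,0]]], squeeze=40)

```text
time_s: 19.85
eef_pos: [0.4142, -0.2062, 0.0076]
ee_rot: [0.998, 0.059, 0.0, 0.0]
ft_force: [-0.8, -0.0, 2.2]
finger_gap: 0.0586
```

Emit:
jog_arm(deltas=[[[0.5,0,0,0,0],[0.5,0,0,0,0]]], squeeze=40)

```text
time_s: 20.05
eef_pos: [0.4142, -0.2063, 0.0076]
ee_rot: [0.998, 0.059, 0.0, 0.0]
ft_force: [-0.5, 0.4, 3.7]
finger_gap: 0.0587
```

Emit:
jog_arm(deltas=[[[0.5,0,0,-0.0005,0],[0.5,0,0,-0.001,0],[0.5,0,0,-0.002,0],[0.5,0,0,-0.003,0],[0.5,0,0,-0.004,0]]])

```text
time_s: 20.55
eef_pos: [0.4138, -0.2059, 0.0177]
ee_rot: [0.998, 0.059, -0.0, -0.0]
ft_force: [-0.9, -0.1, -0.9]
finger_gap: 0.0584
```

```bash
python3 go.py;python3 pic.py scene o 140 130 120 120 5
```

```text
t 20.55 p [ 0.4138 -0.2059  0.0177] yaw 0.1178 tilt [-6.e-04  5.e-04 -1.e+00] F [-0.85 -0.14 -0.87] gap 0.0584
```

View pics/scene_o.png

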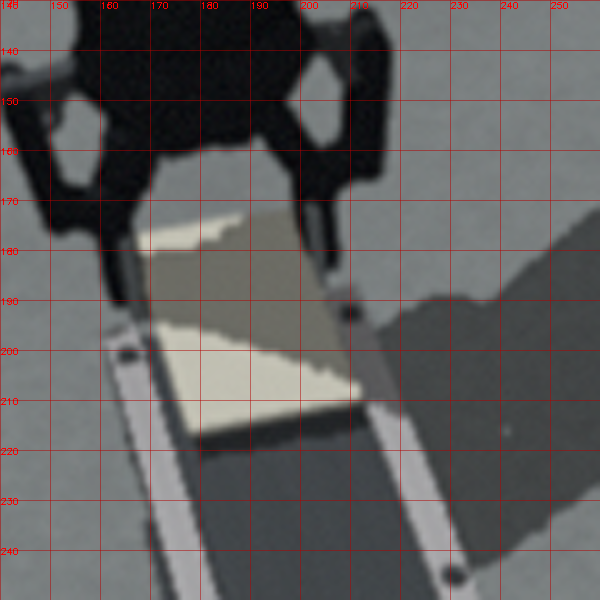

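Emit:
jog_arm(deltas=[[[0.5,0,0,-0.008,0],[0.5,0,0,-0.015,0],[0.5,0,0,-0.02,0],[0.5,0,0,-0.02,0],[0.5,0.002,-0.004,-0.01,0]]])

```text
time_s: 21.1
eef_pos: [0.4167, -0.2029, 0.0933]
ee_rot: [0.998, 0.059, 0.001, 0.001]
ft_force: [-0.1, -0.2, -0.3]
finger_gap: 0.0586
```

Emit:
jog_arm(deltas=[[[0.5,0.006,-0.012,0,0],[0.5,0.01,-0.02,0,0],[0.5,0.013,-0.026,0,0],[0.5,0.013,-0.026,0,0],[0.5,0.013,-0.026,0,0]]])

```text
time_s: 21.6
eef_pos: [0.4567, -0.0839, 0.0895]
ee_rot: [0.998, 0.059, -0.001, -0.001]
ft_force: [-0.0, -0.2, -0.8]
finger_gap: 0.0586
```

```bash
python3 go.py .557 .179 .09
```

```text
t 21.6 p [ 0.4567 -0.0839  0.0895] yaw 0.1178 tilt [-0.0021  0.0012 -1.    ] F [-0.05 -0.2  -0.8 ] gap 0.0586
tool delta mm [ 130.5 -249.3   -0.4]
```

Emit:
jog_arm(deltas=[[[0.5,0.013,-0.026,0,0],[0.5,0.013,-0.026,0,0],[0.5,0.013,-0.026,0,0],[0.5,0.013,-0.026,0,0],[0.5,0.013,-0.026,0,0]]])

```text
time_s: 22.1
eef_pos: [0.5056, 0.0528, 0.0894]
ee_rot: [0.998, 0.059, -0.001, -0.0]
ft_force: [0.5, 0.4, -0.7]
finger_gap: 0.0587
```

Emit:
jog_arm(deltas=[[[0.5,0.013,-0.026,0,0],[0.5,0.013,-0.026,0,0],[0.5,0.013,-0.025,0,0],[0.5,0.013,-0.02,0,0],[0.5,0.008,-0.015,0,0]]])

```text
time_s: 22.6
eef_pos: [0.5522, 0.171, 0.0894]
ee_rot: [0.998, 0.06, -0.001, -0.0]
ft_force: [0.2, -0.2, -1.7]
finger_gap: 0.0585
```

Emit:
jog_arm(deltas=[[[0.5,0.004,-0.007,0,-0.018],[0.5,0,0,0,0],[0.5,0,0,0,0]]])

```text
time_s: 22.9
eef_pos: [0.5556, 0.1758, 0.0904]
ee_rot: [0.998, 0.068, -0.001, 0.0]
ft_force: [-0.6, -0.2, -1.3]
finger_gap: 0.0589
```

```bash
python3 go.py .557 .179 .02;python3 pic.py scene p 340 150 150 140 4; python3 pic.py top p 100 150 180 180 3
```

```text
t 22.9 p [0.5556 0.1758 0.0904] yaw 0.1357 tilt [-1.1e-03 -5.0e-04 -1.0e+00] F [-0.63 -0.15 -1.27] gap 0.0589
tool delta mm [ 1.9 -3.  70.3]
```

View pics/scene_p.png

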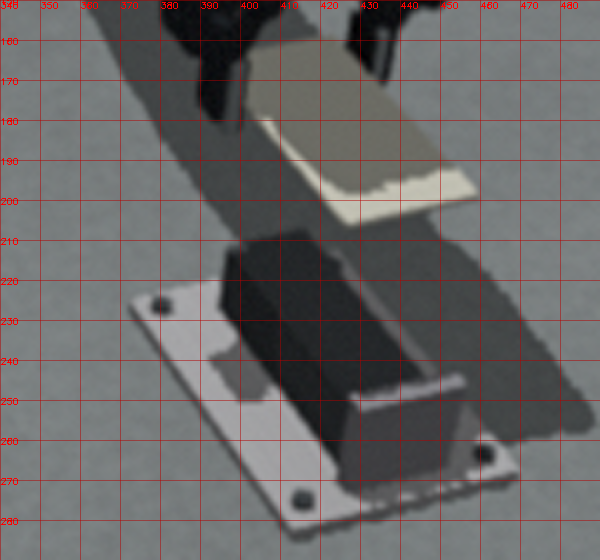

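View pics/top_p.png

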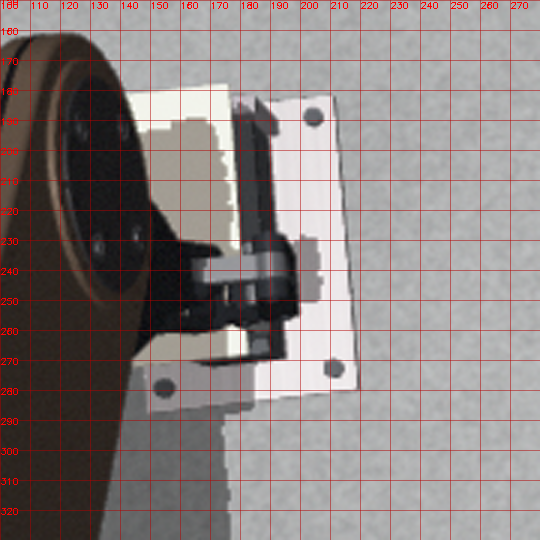

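Emit:
jog_arm(deltas=[[[0.5,0.001,-0.001,0.015,0],[0.5,0.001,-0.002,0.015,0],[0.5,0,0,0.015,0],[0.5,0,0,0.01,0],[0.5,0,0,0,0]]])

```text
time_s: 23.5
eef_pos: [0.5556, 0.179, 0.0327]
ee_rot: [0.998, 0.068, -0.003, 0.0]
ft_force: [-0.3, 0.1, 0.1]
finger_gap: 0.0586
```

```bash
python3 go.py .557 .179 .02;python3 pic.py scene q 370 170 110 120 5; python3 pic.py top q 120 170 120 130 5
```

```text
t 23.5 p [0.5556 0.179  0.0327] yaw 0.1357 tilt [-5.5e-03 -8.0e-04 -1.0e+00] F [-0.3   0.07  0.06] gap 0.0586
tool delta mm [ 1.5  0.2 12.7]
```

View pics/scene_q.png

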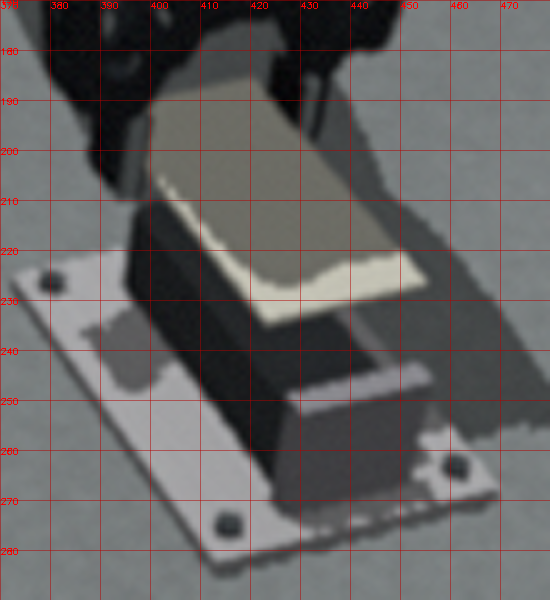

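View pics/top_q.png

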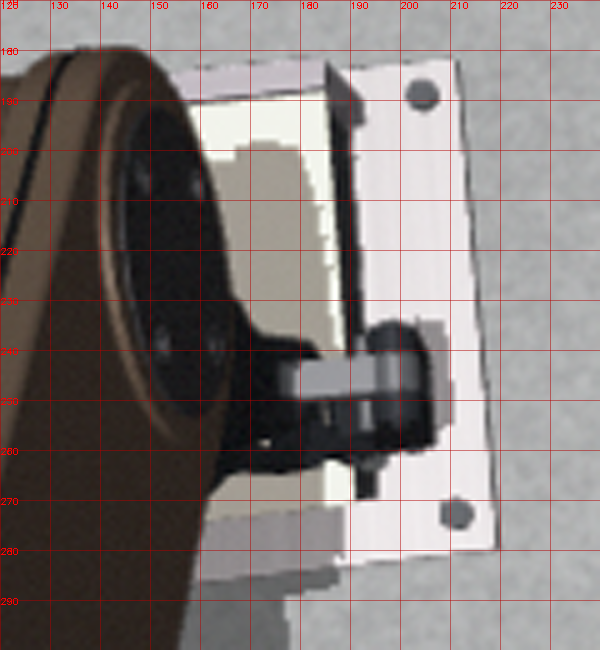

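```bash
cat > rel.py <<'E'
from geo import *
def infix(w,F):
    c,s=np.cos(F[2]),np.sin(F[2]); d=w[:2]-np.array(F[:2]); return (np.array([c*d[0]+s*d[1],-s*d[0]+c*d[1]])*1000).round(1)
FT=(.6035,.186,.136); FS=(.6051,.1836,.136)
if __name__=="__main__":
    z=.0822
    for uv in ((422.6,234.6),(455,226.2),(420.6,185.1)): print("scene",uv,infix(unproj('scene',uv,z),FS))
    for uv in ((184.6,188.0),(188.4,235)): print("top",uv,infix(unproj('top',uv,z),FT))
E
python3 rel.py
```

```text
scene (422.6, 234.6) [ 51.1 -31.7]
scene (455, 226.2) [49.6 29.6]
scene (420.6, 185.1) [-71.9  31.2]
top (184.6, 188.0) [ 51.  -29.9]
top (188.4, 235) [-18.3 -30.6]
```

Emit:
jog_arm(deltas=[[[0.5,0,-0.0005,0.008,0],[0.5,0,0,0.008,0],[0.5,0,0,0.006,0],[0.5,0,0,0.003,0],[0.5,0,0,0.001,0]]])

```text
time_s: 24.1
eef_pos: [0.5572, 0.1799, 0.0092]
ee_rot: [0.998, 0.068, -0.001, 0.0]
ft_force: [-0.5, -0.3, -0.8]
finger_gap: 0.0585
```

```bash
python3 go.py;python3 pic.py scene r 370 170 110 120 5
```

```text
t 24.1 p [0.5572 0.1799 0.0092] yaw 0.1358 tilt [-1.1e-03 -1.0e-04 -1.0e+00] F [-0.52 -0.28 -0.77] gap 0.0585
```

View pics/scene_r.png

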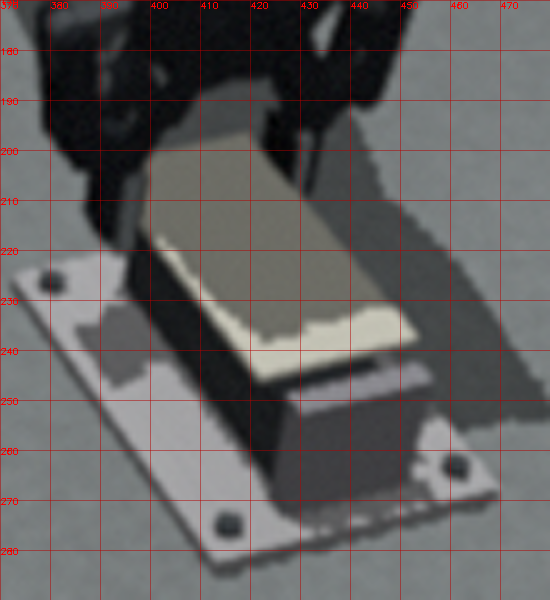

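Emit:
jog_arm(deltas=[[[0.5,0,0,0.001,0],[0.5,0,0,0.001,0],[0.5,0,0,0.0005,0],[0.5,0,0,0.0005,0],[0.5,0,0,0.0005,0]]])

```text
time_s: 24.65
eef_pos: [0.5578, 0.18, 0.0064]
ee_rot: [0.998, 0.068, 0.0, 0.0]
ft_force: [0.8, -0.1, -0.9]
finger_gap: 0.0579
```

Emit:
jog_arm(deltas=[[[0.5,0,0,0.0005,0],[0.5,0,0,0.0005,0],[0.5,0,0,0.0005,0],[0.5,0,0,0.0005,0]]])

```text
time_s: 25.05
eef_pos: [0.5577, 0.1799, 0.0043]
ee_rot: [0.998, 0.068, 0.0, -0.0]
ft_force: [0.6, 0.7, -0.9]
finger_gap: 0.0588
```

Emit:
jog_arm(deltas=[[[0.5,0,0,0.0005,0],[0.5,0,0,0.0005,0],[0.5,0,0,0.0005,0]]])

```text
time_s: 25.35
eef_pos: [0.5577, 0.1799, 0.0028]
ee_rot: [0.998, 0.068, 0.0, -0.0]
ft_force: [-0.3, -0.2, -0.3]
finger_gap: 0.0585
```

Emit:
jog_arm(deltas=[[[0.5,0,0,0.0005,0],[0.5,0,0,0.0005,0],[0.5,0,0,0.0005,0]]])

```text
time_s: 25.65
eef_pos: [0.5577, 0.1799, 0.0013]
ee_rot: [0.998, 0.068, -0.0, -0.0]
ft_force: [0.0, 0.7, -0.2]
finger_gap: 0.059
```

Emit:
jog_arm(deltas=[[[0.5,0,0,0.0005,0],[0.5,0,0,0.0005,0],[0.5,0,0,0.0005,0]]])

```text
time_s: 25.95
eef_pos: [0.5577, 0.1799, -0.0002]
ee_rot: [0.998, 0.068, -0.0, -0.0]
ft_force: [-0.2, -0.3, -0.8]
finger_gap: 0.0584
```

Emit:
jog_arm(deltas=[[[0.5,0,0,0.0005,0],[0.5,0,0,0.0005,0]]])

```text
time_s: 26.15
eef_pos: [0.5577, 0.18, -0.0012]
ee_rot: [0.998, 0.068, -0.0, -0.0]
ft_force: [-0.2, -1.2, -1.4]
finger_gap: 0.0583
```

Emit:
jog_arm(deltas=[[[0.5,0,0,0.0005,0],[0.5,0,0,0.0005,0]]])

```text
time_s: 26.35
eef_pos: [0.5577, 0.1799, -0.0022]
ee_rot: [0.998, 0.068, 0.0, -0.0]
ft_force: [-0.1, -0.3, 0.3]
finger_gap: 0.0586
```

Emit:
jog_arm(deltas=[[[0.5,0,0,0.0005,0],[0.5,0,0,0.0005,0]]])

```text
time_s: 26.55
eef_pos: [0.558, 0.18, -0.0023]
ee_rot: [0.998, 0.068, 0.0, 0.0]
ft_force: [-2.1, -1.9, 6.8]
finger_gap: 0.0587
```

```bash
python3 -c "
from bench import telemetry
s=telemetry.read_state(); print(s['torque'],s['ft_force'])";python3 pic.py scene s 370 170 110 120 5
```

```text
[-0.12857667  0.40718408 -0.02937543] [-2.10082206 -1.9209203   6.80817601]
```

View pics/scene_s.png

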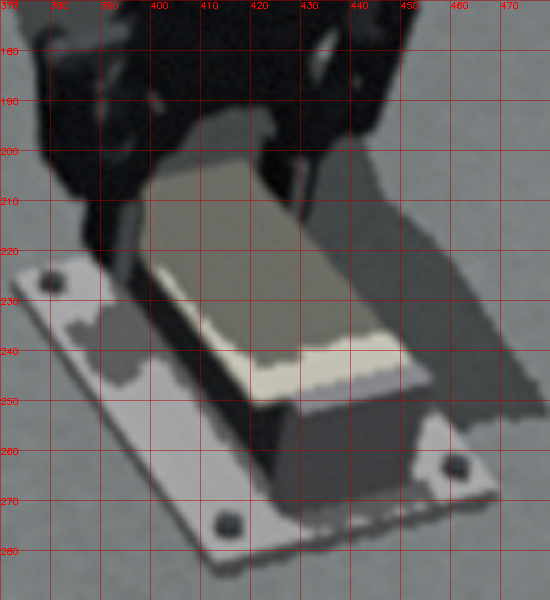

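Emit:
jog_arm(deltas=[[[0.5,0,0,-0.0007,0],[0.5,0.001,0,0,0],[0.5,0.001,0,0,0],[0.5,0.001,0,0,0],[0.5,0.001,0,0,0]]])

```text
time_s: 27.1
eef_pos: [0.5618, 0.1805, -0.0022]
ee_rot: [0.998, 0.068, 0.0, -0.0]
ft_force: [-2.2, -0.4, 3.8]
finger_gap: 0.0587
```

Emit:
jog_arm(deltas=[[[0.5,0.0005,0,0,0],[0.5,0.0005,0,0,0],[0.5,0.0005,0,0,0],[0.5,0.0005,0,0,0]]])

```text
time_s: 27.5
eef_pos: [0.5637, 0.1808, -0.0022]
ee_rot: [0.998, 0.068, 0.0, -0.0]
ft_force: [-2.3, 0.2, 5.3]
finger_gap: 0.0585
```

Emit:
jog_arm(deltas=[[[0.5,0.0005,0,0,0],[0.5,0.0005,0,0,0],[0.5,0.0005,0,0,0]]])

```text
time_s: 27.8
eef_pos: [0.5652, 0.181, -0.0022]
ee_rot: [0.998, 0.068, 0.0, -0.0]
ft_force: [-2.4, -1.0, 5.6]
finger_gap: 0.0584
```

Emit:
jog_arm(deltas=[[[0.5,0.0005,0,0,0],[0.5,0.0005,0,0,0],[0.5,0.0005,0,0,0]]])

```text
time_s: 28.1
eef_pos: [0.5661, 0.1811, -0.0022]
ee_rot: [0.998, 0.068, -0.001, 0.0]
ft_force: [-5.2, -1.4, 7.0]
finger_gap: 0.0587
```

Emit:
jog_arm(deltas=[[[0.5,0.0005,0,0,0],[0.5,0.0005,0,0,0]]])

```text
time_s: 28.3
eef_pos: [0.566, 0.1811, -0.0023]
ee_rot: [0.998, 0.068, -0.002, 0.0]
ft_force: [-7.9, -2.3, 9.2]
finger_gap: 0.0583
```

```bash
python3 go.py; python3 pic.py scene t 370 170 110 120 5;python3 pic.py top t 120 170 120 130 5
```

```text
t 28.3 p [ 0.566   0.1811 -0.0023] yaw 0.1359 tilt [-4.7e-03 -8.0e-04 -1.0e+00] F [-7.92 -2.3   9.23] gap 0.0583
```

View pics/scene_t.png

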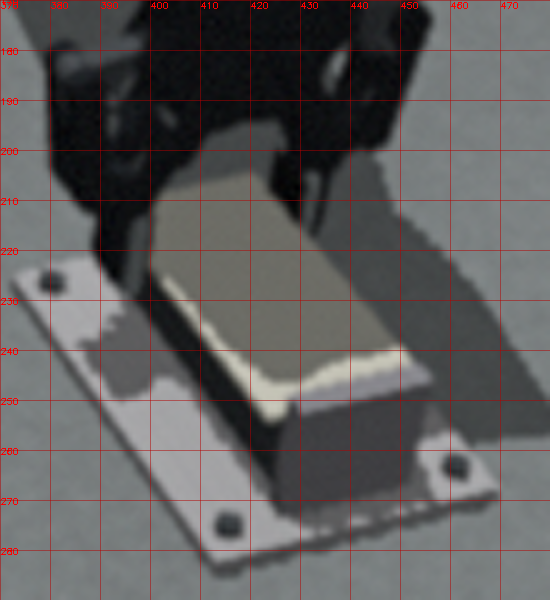

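View pics/top_t.png

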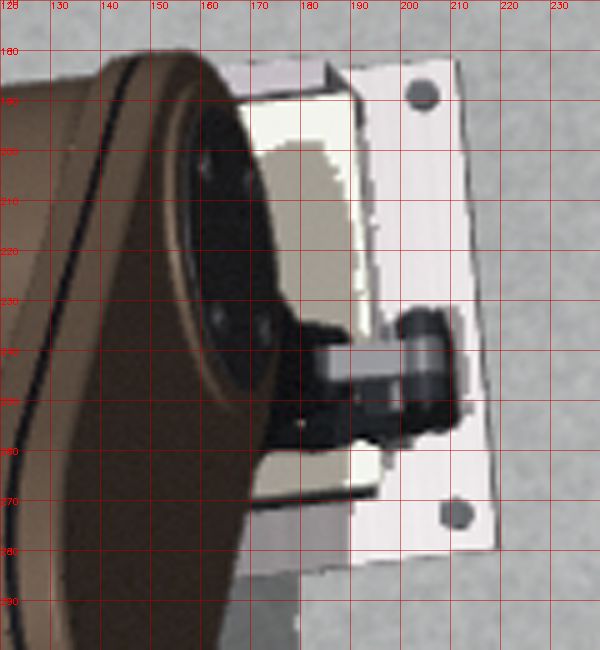

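Run:
```python
from rel import *
for uv in ((190.3,188.5),(194.8,266.6),(193.2,235)): print("top",uv,infix(unproj('top',uv,.048),FT))
for uv in ((423.4,253.6),(399.8,222.4),(420.2,204.1)): print("scene",uv,infix(unproj('scene',uv,.048),FS))
# bed edges for reference from original fit points
for uv in ((163,269),(189.6,267)): print("bed top",infix(unproj('top',uv,.045),FT))
for uv in ((396.8,211.3),(414.6,206.8)): print("bed scene",infix(unproj('scene',uv,.045),FS))
```

```text
top (190.3, 188.5) [ 59.6 -29.9]
top (194.8, 266.6) [-60.2 -28.1]
top (193.2, 235) [-12.6 -29.2]
scene (423.4, 253.6) [ 60.4 -29.7]
scene (399.8, 222.4) [-25.5 -29.5]
scene (420.2, 204.1) [-60.6  29.7]
bed top [-58.1  19.6]
bed top [-59.6 -19.7]
bed scene [-58.7 -18.2]
bed scene [-60.1  18.5]
```

Emit:
jog_arm(deltas=[[[0.5,-0.0007,0,-0.0008,0],[0.5,0,0,0,0]]])

```text
time_s: 28.6
eef_pos: [0.5661, 0.1811, -0.0022]
ee_rot: [0.998, 0.068, -0.001, 0.0]
ft_force: [-3.2, 0.1, 2.9]
finger_gap: 0.0582
```

Emit:
jog_arm(deltas=[[[0.7,0,0,0,0],[0.72,0,0,0,0],[0.75,0,0,0,0],[0.8,0,0,0,0],[0.9,0,0,0,0]]])

```text
time_s: 29.1
eef_pos: [0.5672, 0.1812, -0.0016]
ee_rot: [0.998, 0.068, 0.0, -0.0]
ft_force: [-0.6, -0.5, -0.3]
finger_gap: 0.0767
```

Emit:
jog_arm(deltas=[[[1,0,0,0,0],[1,0,0,0,0],[1,0,0,0,0]]])

```text
time_s: 29.4
eef_pos: [0.5669, 0.1812, -0.0017]
ee_rot: [0.998, 0.068, 0.0, -0.0]
ft_force: [-0.3, -0.1, 0.4]
finger_gap: 0.0853
```

```bash
python3 go.py; python3 pic.py scene u 370 170 110 120 5;python3 pic.py top u 120 170 120 130 5
```

```text
t 29.4 p [ 0.5669  0.1812 -0.0017] yaw 0.1358 tilt [ 1.e-04  0.e+00 -1.e+00] F [-0.27 -0.08  0.37] gap 0.0853
```

View pics/scene_u.png

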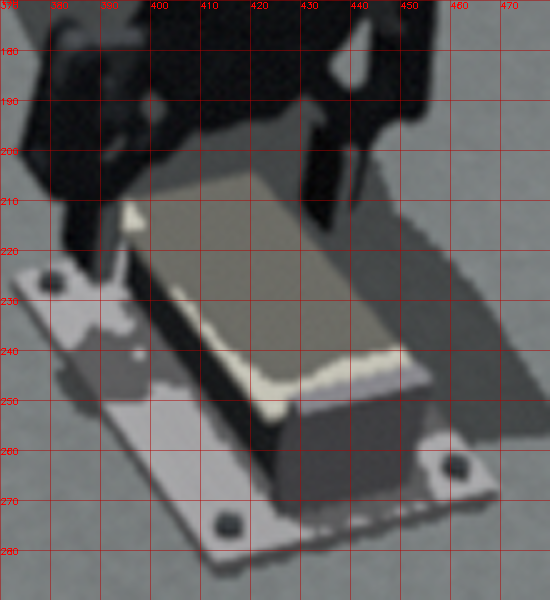

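View pics/top_u.png

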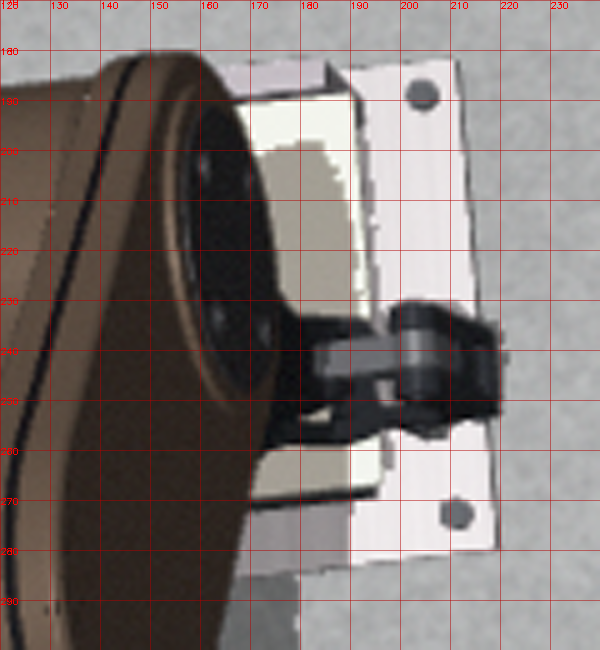

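Released and in place: the plate's left corner is at scene (424,254) and its right edge at top (190,189), both unchanged. I'll retreat straight up and take a last look.

Emit:
jog_arm(deltas=[[[1,0,0,-0.002,0],[1,0,0,-0.005,0],[1,0,0,-0.01,0],[1,0,0,-0.02,0],[1,0,0,-0.03,0]]])

```text
time_s: 30.0
eef_pos: [0.5655, 0.181, 0.065]
ee_rot: [0.998, 0.068, -0.002, 0.0]
ft_force: [-0.1, -0.5, -0.8]
finger_gap: 0.0852
```

Emit:
jog_arm(deltas=[[[1,0,0,-0.04,0],[1,0,0,-0.04,0],[1,-0.03,0,-0.02,0],[1,-0.03,0,0,0],[1,-0.03,0.01,0,0]]])

```text
time_s: 30.5
eef_pos: [0.4789, 0.1596, 0.1677]
ee_rot: [0.998, 0.068, 0.002, -0.0]
ft_force: [-0.0, 0.3, 0.3]
finger_gap: 0.0853
```

Emit:
jog_arm(deltas=[[[1,-0.02,0.04,0,0],[1,0,0.04,0,0],[1,0,0.04,0,0],[1,0,0.03,0,0],[1,0,0,0,0]]])

```text
time_s: 31.0
eef_pos: [0.4803, 0.0049, 0.1667]
ee_rot: [0.998, 0.066, 0.001, 0.001]
ft_force: [0.1, 0.7, -0.4]
finger_gap: 0.0856
```

```bash
python3 go.py; python3 pic.py scene v 370 170 110 120 5;python3 pic.py top v 120 170 120 130 5
```

```text
t 31.0 p [0.4803 0.0049 0.1667] yaw 0.1314 tilt [ 0.0023 -0.0012 -1.    ] F [ 0.14  0.68 -0.43] gap 0.0856
```

View pics/scene_v.png

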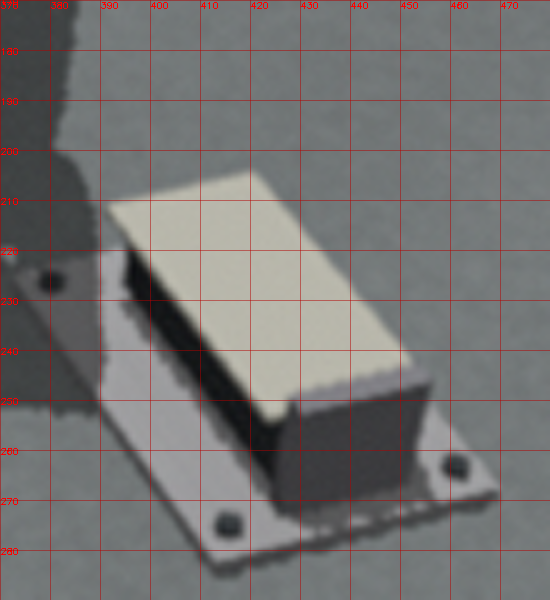

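View pics/top_v.png

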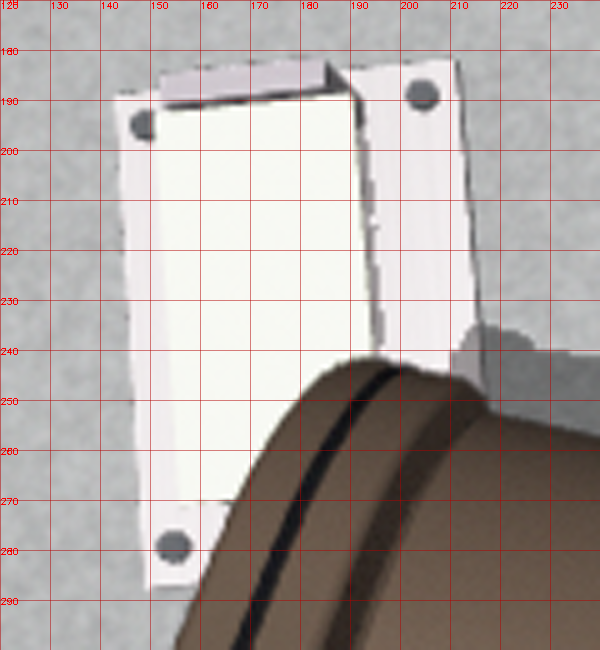

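View pics/raw_top_v.png

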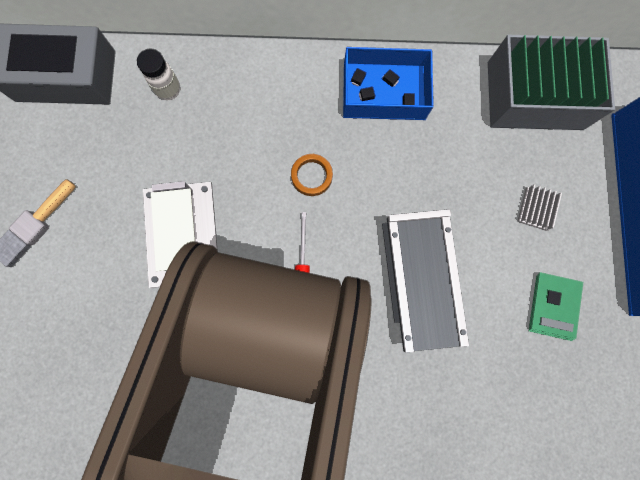

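Run:
```python
from rel import *
for uv in ((152.1,191.2),(190.3,188.3),(155.6,270.8)): print("top",infix(unproj('top',uv,.048),FT))
for uv in ((423.4,253.6),(391,210.6),(420.4,204.2)): print("scene",infix(unproj('scene',uv,.048),FS))
from bench import r
print(r.close_job())
```

```text
top [61.7 27.8]
top [ 59.9 -29.9]
top [-59.9  29.6]
scene [ 60.4 -29.7]
scene [-60.6 -29.2]
scene [-60.2  29.9]
the job is handed in; nothing more can be done
None
```

The job is done and handed in at about 31 s: the plate lies flat on the fixture bed, against the end stop, with the gripper clear of everything.

**What I did**
- Pressed the plate with the closed fingertips, about 7 N at the start and 11 to 13 N for most of the slide. I slid it along the channel until it overhung by an estimated 44 mm, against the 40 mm I aimed for.
- Gripped the overhang by its side edges and lifted it level. I then lowered it at 5 mm/s until it touched the bed, with about 7 N at contact.
- Pushed it forward until the tool stopped moving against the end stop. The reaction was about 8 N from the stop and 9 N from the bed. Then I eased off, opened the fingers and backed away.

**Last checks**
- **Position:** five of the six plate corners I could measure are within about 1 mm of a plate centred on the bed and against the stop. One top-view corner, next to the stop, disagreed by about 2 mm; I put that down to reading the picture.
- **Bystanders:** the tape roll and the visible part of the screwdriver show unmoved in the last top picture. The arm hid the screwdriver's handle there.

**What disagreed**
- **Fingertips:** the closed fingertips touched about 26 mm higher than the reported TCP. I set heights by force and pictures instead.
- **Scene camera:** it read about 2 to 4 mm off sideways from the arm, so I judged centring relative to the fixture in each camera.

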